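# Brush out the metal pots and put the bars away

### The job

Lift the lids off both metal pots and stand them flat on the cork mat, knob up; then scrub inside the yellow (gold) pot first and the grey (silver) pot second with the bottle brush, so that no silver gets into the gold: in each, brush right down to the bottom, up to the rim and right down to the bottom again, then stand the brush head down in its blue holder. When both are brushed and the brush is away, put every gold-coloured bar into the yellow pot and every silver-coloured bar into the grey pot, then close each pot with the lid of its own colour, centred and seated flat. Leave the pots upright on the table and do not disturb the dish, the firebrick or the white tub.

Things in the scene. Friction and masses are not known exactly. Their poses are not given: they have to be found in the camera images.
- pot_yellow: Loose round enamelled pot, yellow, 100 mm across, 80 mm tall, inside 92 mm across, inner floor 6 mm above its underside, mouth upward, about 0.5 kg. Origin: centre of its underside; z up its axis.
- lid_yellow: The yellow pot's loose lid, 45 mm tall, 0.12 kg: yellow disc 106 mm across, 5 mm thick; under it a steel plug 82 mm across, 10 mm deep, loose in the pot's mouth; on it an upright black knob, a cylinder 26 mm across, 30 mm tall. Origin: centre of the plug's underside; z up through the knob. Seated, the origin is 70 mm above the pot's origin. Put down, it stands flat on its plug. Starts on its pot.
- pot_grey: Loose round enamelled pot, grey, 100 mm across, 80 mm tall, inside 92 mm across, inner floor 6 mm above its underside, mouth upward, about 0.5 kg. Origin: centre of its underside; z up its axis.
- lid_grey: The grey pot's loose lid, 45 mm tall, 0.12 kg: grey disc 106 mm across, 5 mm thick; under it a steel plug 82 mm across, 10 mm deep, loose in the pot's mouth; on it an upright black knob, a cylinder 26 mm across, 30 mm tall. Origin: centre of the plug's underside; z up through the knob. Seated, the origin is 70 mm above the pot's origin. Put down, it stands flat on its plug. Starts on its pot.
- brush: Bottle brush standing upright, head down, in its blue holder: 200 mm long, 0.09 kg. From its foot: stiff green and white bristle head 43 mm across, 62 mm long with a flat end, thin steel stem to 100 mm, then a plain round green handle 20 mm across up to 200 mm. Origin: centre of the head's flat end; z runs along the brush to the handle's end.
- holder: Fixed blue round brush holder, open at the top: 68 mm across (90 mm at its foot), 70 mm tall, inside 60 mm across, inner floor 8 mm above the table. Origin: centre of its underside, z up.
- mat: Fixed flat cork mat on the table, 110 mm (its x) by 250 mm (its y), 4 mm thick; room for two lids side by side along its y. Origin: centre of its underside, z up.
- gold_1: Loose gold-coloured (brass) metal bar lying flat, 70 mm (its x) by 18 mm (its y) by 16 mm tall, 0.17 kg. Origin: centre of its underside. Belongs in the yellow pot. May be absent (None from the start).
- gold_2: Loose gold-coloured (brass) metal bar lying flat, 70 mm (its x) by 18 mm (its y) by 16 mm tall, 0.17 kg. Origin: centre of its underside. Belongs in the yellow pot. May be absent (None from the start).
- silver_1: Loose silver-coloured metal bar lying flat, 70 mm (its x) by 18 mm (its y) by 16 mm tall, 0.17 kg. Origin: centre of its underside. Belongs in the grey pot. May be absent (None from the start).
- silver_2: Loose silver-coloured metal bar lying flat, 70 mm (its x) by 18 mm (its y) by 16 mm tall, 0.17 kg. Origin: centre of its underside. Belongs in the grey pot. May be absent (None from the start).
- dish: Bystander: loose white ceramic dish, 120 mm across, 20 mm tall; origin at the centre of its underside.
- firebrick: Bystander: loose terracotta firebrick, 110 x 70 x 30 mm; origin at the centre of its underside.
- tub: Bystander: loose white plastic tub, 90 mm across, 60 mm tall; origin at the centre of its underside.

How it is judged:
By the outcome, as a careful person would: the job done as asked, in the order asked, and still so for the second after the job is handed in, with the robot touching nothing.
Of gold_1, gold_2, silver_1, silver_2 only 2 to 4 are there at a start; the rules pass over those that are not, and their reading is None.
At some moment in a run one of gold_1, gold_2, silver_1, silver_2 may be knocked a few centimetres aside while the robot is not near it.
Once in a run the grip may slacken for a moment while it holds something.
It also fails if it takes over 210 s, if anything falls off the work surface, if the arm or the gripper's body presses on something with over 40 N, if the wrist force passes 120 N, or if a joint passes its speed limit or range.

### The arm

A 7-joint arm with a two-finger parallel gripper is mounted at the origin on the work surface. World frame = base frame: x ahead of the robot, y to its left, z up, the work surface at z = 0. Lengths are in m, angles in rad, forces in N, time in s.
With the tool pointing down it reaches from about 0.4 to 0.85 m from the base axis. Payload 10.4 kg.
Tool frame: the origin (TCP) lies midway between the tips of the shut fingers; the grasp point (between the pads) lies 19 mm behind it; z points along the fingers, y is the direction in which the jaws open and shut (so a half turn about z gives the same grasp; the last joint's range is limited). The gripper opens to 87 mm and grips with 3 to 60 N. Pads are 19 mm wide; open, the fingers measure 117 mm over their backs; the gripper's body (75 mm by 190 mm) begins 51 mm behind the grasp point.
Start: joints at [-1.242, 0.332, -0.065, 1.46, 0.022, 1.35, -0.088], TCP at [0.215, 0.587, 0.223] pointing down, gripper open.
Joint ranges: [-2.6, 2.6], [-0.5, 2.12], [-1.47, 1.34], [0.16, 2.42], [-1.27, 4.41], [0.06, 2.06], [-2.6, 2.6]. Speed limits (rad/s): [2.22, 2.22, 2.79, 2.79, 3.14, 3.14, 3.14].

### API

Orientations are given as a unit quaternion [w, x, y, z].
In Python, from workcell import state, grab_frame, camera_params, close_job gives the robot as it stands.
- The arm moves only by the tool send_rows, never from a script. Its argument "increments" is a list of rows, each an object of numbers: "dx", "dy", "dz": the shift along the world's x, y, z in units of 1 m (1.0 is 1 m); "wx", "wy", "wz": the turn, a rotation vector about the world's x, y, z in units of 360 degrees (1.0 is 360 degrees). A call has 1 to 20 rows; each row is the pose to reach, as a shift and turn from the pose measured when the call began, turning the shorter way round; what a row does not reach only later rows make up. A row lasts 1/12 s, in which the tool goes at most 41.7 mm and 7.16 degrees, less where a joint would pass 70% of its speed; a pose out of reach is approached as far as the arm can. A call with a number of a shift or a turn outside -1 to 1 is refused whole. A call with a gripper value outside its range is refused whole. "gripper" is the opening, from 0 (shut) to 1 (fully open), set as the call begins (left out, the last holds). The fingers move at their own pace and stop on an object; "force" is the grip in N (left out, the last holds). Time passes only in rows, so rows that repeat a pose let the fingers close. It gives the time, the measured TCP pose, the force and the opening at its end, in the units of the state.
- state(): the state, without advancing time (a new reading comes with each control period).
- grab_frame(name): name is "scene" or "side" or "wrist"; returns the picture (400x640x3 uint8, blue, green, red); there is no depth.
- camera_params(name): a dict with "K" (3x3 intrinsics, pixels), "k1" (the pictures are not rectified: a ray, as slopes to the right and down, at radius r is drawn at 1 + k1 r^2 times it, then the intrinsics apply), "R" (3x3) and "t" (3): a world point X has camera coordinates R X + t. Camera axes: x right, y down, z forward; pixel columns grow to the right and rows downward; lengths in m; the calibration is good to about 2 mm. A picture is of the moment at which its call begins: read the wrist's pose just before it. camera_params takes no time and is no camera call; for the wrist camera it gives the pose at the moment of the call.
- close_job(): hands the job in, once; it reports no verdict.
The state is a dict: "time": time; "qpos": joint angles; "qd": joint speeds; "joint_efforts": joint torques, N m; "ee_pos": TCP position; "ee_rot": TCP orientation; "force": force on the tool from outside, world axes, zero at the start; "moment": the same for the moment, N m; "finger_gap": finger opening in m.
Only numpy, scipy, OpenCV 4.12 (cv2) and the standard library are available. Lean on these libraries where they do the work, as an engineer would, in place of code of your own. Each camera call takes 0.05 s, during which the arm holds its last target. There are 200 camera calls.

## Working session

There is one attempt and no reset: what is moved stays moved. The work goes in short steps, Python scripts to look and compute and a tool call to move; the robot and the scene stay as the last step left them, time stands still between calls to the robot, and variables do not carry over. Pictures are saved under pics/ and viewed, on a budget of 14 in all, crops included, one or two more only if the job needs it, and the job is handed in when it is done.

Besides the shell and the picture viewer there is one more tool, called in YAML: its name, and indented under it one key for each argument. send_rows: Moves the arm, as the interface text tells. Its arguments: {"type":"object","properties":{"increments":{"type":"array","items":{"type":"object","properties":{"dx":{"type":"number"},"dy":{"type":"number"},"dz":{"type":"number"},"wx":{"type":"number"},"wy":{"type":"number"},"wz":{"type":"number"}}}},"gripper":{"type":"number"},"force":{"type":"number"}},"required":["increments"]}

```bash
mkdir -p pics; ls
python3 - <<'E'
from workcell import *
import cv2,numpy as np
s=state();print(s)
for n in("scene","side"):
    c=camera_params(n);print(n,{k:np.round(v,4).tolist() for k,v in c.items()})
    cv2.imwrite(f"pics/{n}0.png",grab_frame(n))
E
```

```text
pics
{'time': 0.0, 'qpos': array([-1.24158796,  0.33286245, -0.06471156,  1.46093827,  0.0216158 ,
        1.34989281, -0.08846776]), 'qd': array([-0.00079509, -0.00083332, -0.00216085, -0.00118906, -0.00088341,
        0.00151095, -0.00119232]), 'joint_efforts': array([-8.57825171e-07, -6.23247957e+01,  2.47950840e-02, -3.89896095e+01,
       -6.13675243e-02,  3.97311745e-02,  1.05908082e-04]), 'ee_pos': array([0.21524412, 0.58635754, 0.22176131]), 'ee_rot': array([-8.49393838e-05,  1.74965136e-01,  9.84574379e-01, -6.97192879e-04]), 'force': array([ 0.40943329,  0.52909518, -0.10135182]), 'moment': array([ 0.0067633 ,  0.02422275, -0.01415263]), 'finger_gap': 0.08732807774436642}
scene {'K': [[408.6055, 0.0, 322.6045], [0.0, 408.6055, 200.2536], [0.0, 0.0, 1.0]], 'k1': 0.0036, 'R': [[-0.2169, 0.9762, -0.0088], [0.6003, 0.1263, -0.7898], [-0.7698, -0.1765, -0.6134]], 't': [0.1161, -0.2524, 1.465]}
side {'K': [[458.2584, 0.0, 322.3496], [0.0, 458.2584, 204.6819], [0.0, 0.0, 1.0]], 'k1': -0.0298, 'R': [[0.9948, -0.1013, 0.0125], [-0.0622, -0.6988, -0.7126], [0.0809, 0.7081, -0.7014]], 't': [-0.5583, 0.1129, 1.1888]}
```

View pics/scene0.png

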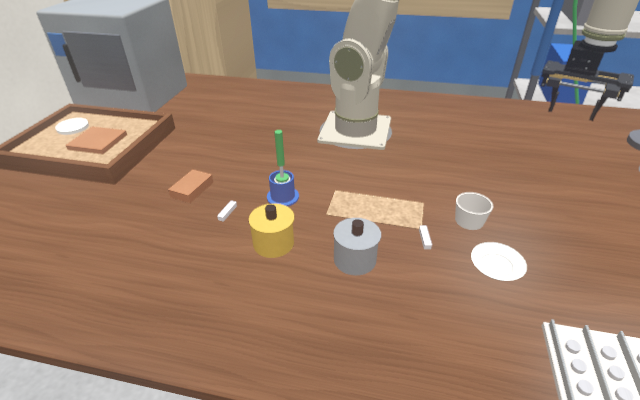

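View pics/side0.png

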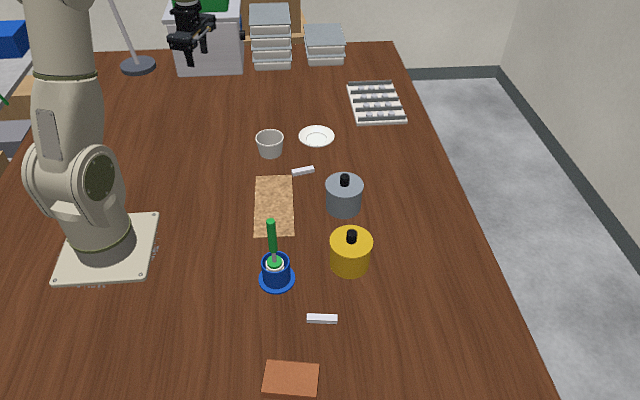

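Scene view: yellow lid knob at (272,212), grey knob at (357,227), brush top at (279,133), holder at (282,190), mat around (376,209), and two silver bars at (228,210) and (425,237). The side view agrees: knobs at (351,236) and (345,180), bars at (322,318) and (303,170). No gold bar is visible yet.

```bash
cat > h.py <<'E'
from workcell import *
import cv2,numpy as np
def ray(c,p):
    K=c["K"];d=np.array([(p[0]-K[0,2])/K[0,0],(p[1]-K[1,2])/K[1,1]]);u=d.copy()
    for _ in range(8): u=d/(1+c["k1"]*(u@u))
    R=c["R"];return -R.T@c["t"], R.T@np.array([u[0],u[1],1.])
def plane(c,p,z):
    o,d=ray(c,p);return o+d*(z-o[2])/d[2]
def proj(c,X):
    q=c["R"]@X+c["t"];u=q[:2]/q[2];u=u*(1+c["k1"]*(u@u));return u*[c["K"][0,0],c["K"][1,1]]+c["K"][:2,2]
def tri(c1,p1,c2,p2):
    o,d=ray(c1,p1);a,b=ray(c2,p2)
    s=np.linalg.lstsq(np.c_[d,-b],a-o,rcond=None)[0];P=o+s[0]*d;Q=a+s[1]*b
    return (P+Q)/2,np.linalg.norm(P-Q)
def blobs(m,amin=15):
    n,l,st,ce=cv2.connectedComponentsWithStats(m.astype(np.uint8))
    return [(ce[i].round(1).tolist(),int(st[i,4]),l==i) for i in range(1,n) if st[i,4]>=amin]
E
python3 - <<'E'
from h import *
S=camera_params("scene");D=camera_params("side")
a=cv2.imread("pics/scene0.png");b=cv2.imread("pics/side0.png")
def win(m,x0,y0,x1,y1):
    w=np.zeros(m.shape,bool);w[y0:y1,x0:x1]=1;return m&w
def one(m,*w):
    B=blobs(win(m,*w),8);return max(B,key=lambda t:t[1])
dk=lambda i:i.max(2)<60
for n,wa,wb in(("knobY",(258,200,288,222),(340,226,362,246)),("knobG",(345,216,370,238),(335,170,355,190))):
    p=one(dk(a),*wa);q=one(dk(b),*wb);print(n,p[:2],q[:2],tri(S,p[0],D,q[0]))
def hsv(i):return cv2.cvtColor(i,cv2.COLOR_BGR2HSV).astype(int)
g=lambda i:(abs(hsv(i)[...,0]-60)<15)&(hsv(i)[...,1]>120)
for i,w in((a,(268,125,290,170)),(b,(260,212,284,255))):
    m=win(g(i),*w);ys,xs=np.nonzero(m);t=ys.min();e=ys.max();print("handle top",xs[ys<=t+1].mean(),t,"bot",xs[ys>=e-1].mean(),e)
w_=lambda i:(hsv(i)[...,1]<50)&(hsv(i)[...,2]>150)
for n,wa,wb in(("b1",(214,198,242,224),(300,308,345,328)),("b2",(414,222,436,252),(286,160,320,180))):
    for c,i,w in((S,a,wa),(D,b,wb)):
        p=one(w_(i),*w);r=cv2.minAreaRect(np.argwhere(p[2])[:,::-1].astype(np.float32));
        bx=cv2.boxPoints(r);print(n,p[:2],plane(c,p[0],.012).round(3),[plane(c,x,.014).round(3)[:2].tolist() for x in bx])
# lid rim: top of disc, ellipse extremes left/right and the mat
m=(abs(hsv(a)[...,0]-17)<8)&(hsv(a)[...,1]<150)&(hsv(a)[...,2]>120)
for c,i,w in((S,a,(320,185,430,232)),(D,b,(245,165,305,245))):
    h=hsv(i);m=(h[...,2]>140)&(h[...,1]>60);p=one(m,*w);bx=cv2.boxPoints(cv2.minAreaRect(np.argwhere(p[2])[:,::-1].astype(np.float32)))
    print("mat",p[1],[plane(c,x,.004).round(3)[:2].tolist() for x in bx],plane(c,p[0],.004).round(3))
# bystanders & holder
for n,pa,pb in(("dish",(498,260),(316,136)),("tub",(473,202),(269,138)),("brick",(190,182),(291,377)),("holder foot",(283,196),(276,279))):
    print(n,plane(S,pa,.02).round(3),plane(D,pb,.02).round(3))
E
```

```text
Traceback (most recent call last):
ValueError: max() iterable argument is empty
```

```bash
cat > m.py <<'E'
from h import *
S=camera_params("scene");D=camera_params("side")
a=cv2.imread("pics/scene0.png");b=cv2.imread("pics/side0.png")
def win(m,x0,y0,x1,y1):
    w=np.zeros(m.shape,bool);w[y0:y1,x0:x1]=1;return m&w
def one(m,*w):
    B=blobs(win(m,*w),4);return max(B,key=lambda t:t[1]) if B else None
def hsv(i):return cv2.cvtColor(i,cv2.COLOR_BGR2HSV).astype(int)
print(a[212,272],a[227,357],b[236,351],b[180,345],a[240,355])
for n,wa,wb in(("knobY",(258,200,288,222),(340,226,362,246)),("knobG",(345,216,370,238),(335,170,355,190))):
    P=[one(i[...,2]<70,*w) for i,w in((a,wa),(b,wb))];print(n,[p[:2] for p in P],tri(S,P[0][0],D,P[1][0]))
g=lambda i:(abs(hsv(i)[...,0]-60)<15)&(hsv(i)[...,1]>120)
for i,w in((a,(268,125,290,170)),(b,(260,212,284,255))):
    m=win(g(i),*w);ys,xs=np.nonzero(m);t=ys.min();e=ys.max();print("handle top",xs[ys<=t+1].mean(),t,"bot",xs[ys>=e-1].mean(),e)
w_=lambda i:(hsv(i)[...,1]<70)&(hsv(i)[...,2]>140)
for n,wa,wb in(("b1",(214,198,242,224),(300,308,345,328)),("b2",(414,222,436,252),(286,160,320,180))):
    for c,i,w in((S,a,wa),(D,b,wb)):
        p=one(w_(i),*w);r=cv2.minAreaRect(np.argwhere(p[2])[:,::-1].astype(np.float32));
        bx=cv2.boxPoints(r);print(n,p[:2],plane(c,p[0],.012).round(3),[plane(c,x,.014).round(3)[:2].tolist() for x in bx])
for c,i,w in((S,a,(320,185,430,232)),(D,b,(245,165,305,245))):
    h=hsv(i);m=(h[...,2]>140)&(h[...,1]>60);p=one(m,*w);bx=cv2.boxPoints(cv2.minAreaRect(np.argwhere(p[2])[:,::-1].astype(np.float32)))
    print("mat",p[1],[plane(c,x,.004).round(3)[:2].tolist() for x in bx],plane(c,p[0],.004).round(3))
for n,pa,pb in(("dish",(498,260),(316,136)),("tub",(473,202),(269,138)),("brick",(190,182),(291,377)),("holder foot",(283,196),(276,279))):
    print(n,plane(S,pa,.02).round(3),plane(D,pb,.02).round(3))
E
python3 m.py
```

```text
[52 63 83] [61 68 86] [44 42 43] [31 28 25] [213 207 202]Traceback (most recent call last):
  File "m.py", line 11, in <module>
    P=[one(i[...,2]<70,*w) for i,w in((a,wa),(b,wb))];print(n,[p[:2] for p in P],tri(S,P[0][0],D,P[1][0]))
                                                               ~^^^^
TypeError: 'NoneType' object is not subscriptable
```

```bash
sed -i 's/i\[...,2\]<70/i[...,2]<110/' m.py; python3 m.py
```

```text
[52 63 83] [61 68 86] [44 42 43] [31 28 25] [213 207 202]
knobY [([270.6, 211.7], 133), ([351.2, 236.1], 135)] (array([ 0.61876801, -0.10374843,  0.10069417]), np.float64(0.00014309296407676324))
knobG [([357.2, 227.4], 157), ([344.3, 179.7], 123)] (array([0.6300974 , 0.10023891, 0.09979065]), np.float64(0.0004496027561590131))Traceback (most recent call last):
  File "m.py", line 14, in <module>
    m=win(g(i),*w);ys,xs=np.nonzero(m);t=ys.min();e=ys.max();print("handle top",xs[ys<=t+1].mean(),t,"bot",xs[ys>=e-1].mean(),e)
                                         ~~~~~~^^
    return umr_minimum(a, axis, None, out, keepdims, initial, where)
ValueError: zero-size array to reduction operation minimum which has no identity
```

```bash
sed -i 's/^g=lambda.*/f=lambda i:i.astype(int)\ng=lambda i:(f(i)[...,1]>f(i)[...,2]+20)\&(f(i)[...,1]>f(i)[...,0]+20)/; s/^print(a\[212.*/print(a[145,279],a[210,228],b[318,322],a[237,425],a[205,376])/' m.py; python3 m.py
```

```text
[ 85 139  84] [255 254 255] [228 221 222] [255 255 255] [154 193 225]
knobY [([270.6, 211.7], 133), ([351.2, 236.1], 135)] (array([ 0.61876801, -0.10374843,  0.10069417]), np.float64(0.00014309296407676324))
knobG [([357.2, 227.4], 157), ([344.3, 179.7], 123)] (array([0.6300974 , 0.10023891, 0.09979065]), np.float64(0.0004496027561590131))
handle top 278.2307692307692 130 bot 280.42857142857144 166
handle top 270.2307692307692 218 bot 273.0 252
b1 ([226.7, 210.4], 218) [ 0.536 -0.262  0.012] [[0.569, -0.28], [0.485, -0.269], [0.507, -0.24], [0.588, -0.253]]
b1 ([321.9, 316.6], 220) [ 0.533 -0.262  0.012] [[0.498, -0.25], [0.568, -0.257], [0.566, -0.275], [0.497, -0.268]]
b2 ([425.1, 237.0], 236) [0.532 0.257 0.012] [[0.493, 0.236], [0.479, 0.259], [0.57, 0.276], [0.583, 0.254]]
b2 ([302.5, 169.0], 114) [0.526 0.259 0.012] [[0.491, 0.261], [0.561, 0.276], [0.562, 0.253], [0.493, 0.238]]
mat 4567 [[0.556, -0.002], [0.361, -0.046], [0.296, 0.264], [0.499, 0.267]] [0.424 0.124 0.004]
mat 2259 [[0.367, 0.251], [0.492, 0.248], [0.485, -0.004], [0.376, -0.0]] [0.433 0.117 0.004]
dish [0.585 0.419 0.02 ] [0.582 0.415 0.02 ]
tub [0.375 0.378 0.02 ] [0.427 0.417 0.02 ]
brick [ 0.446 -0.413  0.02 ] [ 0.456 -0.401  0.02 ]
holder foot [ 0.454 -0.13   0.02 ] [ 0.433 -0.153  0.02 ]
```

send_rows:
  increments:
    - {"dx":0.02,"dy":-0.02,"dz":0.01}
    - {"dx":0.04,"dy":-0.05,"dz":0.03,"wz":0.01}
    - {"dx":0.3,"dy":-0.55,"dz":0.2,"wz":0.056}
    - {"dx":0.3,"dy":-0.55,"dz":0.2,"wz":0.056}
    - {"dx":0.3,"dy":-0.55,"dz":0.2,"wz":0.056}
    - {"dx":0.3,"dy":-0.55,"dz":0.2,"wz":0.056}
    - {"dx":0.3,"dy":-0.55,"dz":0.2,"wz":0.056}
    - {"dx":0.3,"dy":-0.55,"dz":0.2,"wz":0.056}
    - {"dx":0.3,"dy":-0.55,"dz":0.2,"wz":0.056}
    - {"dx":0.3,"dy":-0.55,"dz":0.2,"wz":0.056}
    - {"dx":0.3,"dy":-0.55,"dz":0.2,"wz":0.056}
    - {"dx":0.3,"dy":-0.55,"dz":0.2,"wz":0.056}
    - {"dx":0.3,"dy":-0.55,"dz":0.2,"wz":0.056}
    - {"dx":0.3,"dy":-0.55,"dz":0.2,"wz":0.056}
    - {"dx":0.3,"dy":-0.55,"dz":0.2,"wz":0.056}
    - {"dx":0.3,"dy":-0.55,"dz":0.2,"wz":0.056}
    - {"dx":0.3,"dy":-0.55,"dz":0.2,"wz":0.056}
    - {"dx":0.3,"dy":-0.55,"dz":0.2,"wz":0.056}
  gripper: 1
  force: 30

```text
schema error: expected keys dx, dy, dz, wx, wy, wz
```

Run:
```python
from h import *
s=state();W=camera_params("wrist");im=grab_frame("wrist");cv2.imwrite("pics/w1.png",im)
print(s["time"],s["ee_pos"].round(3),s["ee_rot"].round(3))
for X in((.432,.06,.004),(.619,-.104,.115),(.63,.1,.115),(.533,-.262,.016),(.53,.258,.016),(.44,-.14,.208)):print(X,proj(W,np.array(X)).round(0))
```

```text
0.1 [0.215 0.586 0.222] [-0.     0.175  0.985 -0.001]
(0.432, 0.06, 0.004) [ 36. 432.]
(0.619, -0.104, 0.115) [-45. 626.]
(0.63, 0.1, 0.115) [ 81. 607.]
(0.533, -0.262, 0.016) [-94. 528.]
(0.53, 0.258, 0.016) [181. 454.]
(0.44, -0.14, 0.208) [-262.  653.]
```

View pics/w1.png

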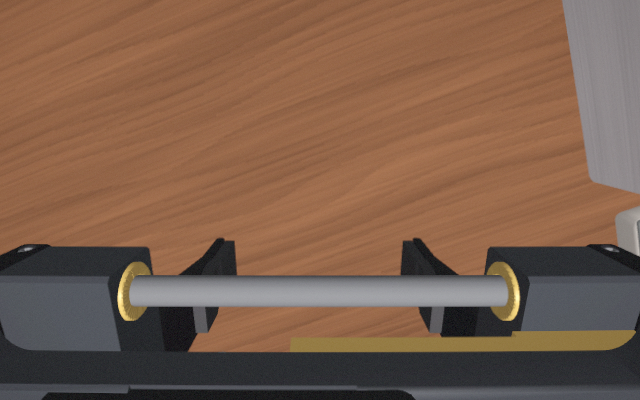

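The call was refused because every key is required. The wrist picture shows only bare table with the fingers at the bottom, fingertips near (230,245) and (408,245). I'll send it again with full keys.

send_rows:
  increments:
    - {"dx":0.02,"dy":-0.02,"dz":0.01,"wx":0,"wy":0,"wz":0}
    - {"dx":0.04,"dy":-0.06,"dz":0.03,"wx":0,"wy":0,"wz":0.01}
    - {"dx":0.25,"dy":-0.55,"dz":0.2,"wx":0,"wy":0,"wz":0.056}
    - {"dx":0.25,"dy":-0.55,"dz":0.2,"wx":0,"wy":0,"wz":0.056}
    - {"dx":0.25,"dy":-0.55,"dz":0.2,"wx":0,"wy":0,"wz":0.056}
    - {"dx":0.25,"dy":-0.55,"dz":0.2,"wx":0,"wy":0,"wz":0.056}
    - {"dx":0.25,"dy":-0.55,"dz":0.2,"wx":0,"wy":0,"wz":0.056}
    - {"dx":0.25,"dy":-0.55,"dz":0.2,"wx":0,"wy":0,"wz":0.056}
    - {"dx":0.25,"dy":-0.55,"dz":0.2,"wx":0,"wy":0,"wz":0.056}
    - {"dx":0.25,"dy":-0.55,"dz":0.2,"wx":0,"wy":0,"wz":0.056}
    - {"dx":0.25,"dy":-0.55,"dz":0.2,"wx":0,"wy":0,"wz":0.056}
    - {"dx":0.25,"dy":-0.55,"dz":0.2,"wx":0,"wy":0,"wz":0.056}
    - {"dx":0.25,"dy":-0.55,"dz":0.2,"wx":0,"wy":0,"wz":0.056}
    - {"dx":0.25,"dy":-0.55,"dz":0.2,"wx":0,"wy":0,"wz":0.056}
    - {"dx":0.25,"dy":-0.55,"dz":0.2,"wx":0,"wy":0,"wz":0.056}
    - {"dx":0.25,"dy":-0.55,"dz":0.2,"wx":0,"wy":0,"wz":0.056}
    - {"dx":0.25,"dy":-0.55,"dz":0.2,"wx":0,"wy":0,"wz":0.056}
    - {"dx":0.25,"dy":-0.55,"dz":0.2,"wx":0,"wy":0,"wz":0.056}
  gripper: 1
  force: 30

```text
time: 1.65
ee_pos: [0.4656, 0.0352, 0.4221]
ee_rot: [0.0, 0.002, 1.0, -0.0]
force: [-0.5, 0.3, -0.2]
finger_gap: 0.0871
```

Run:
```python
from h import *
s=state();W=camera_params("wrist");im=grab_frame("wrist");cv2.imwrite("pics/w2.png",im)
print(s["time"],s["ee_pos"].round(4),s["ee_rot"].round(4),s["qpos"].round(2))
for X in((.432,.06,.004),(.619,-.104,.115),(.63,.1,.115),(.533,-.262,.016),(.53,.258,.016),(.44,-.14,.208)):print(X,proj(W,np.array(X)).round(0))
```

```text
1.65 [0.4656 0.0352 0.4221] [ 2.0e-04  1.5e-03  1.0e+00 -4.0e-04] [-0.66 -0.08  0.45  1.5   0.04  1.71  1.37]
(0.432, 0.06, 0.004) [333. 134.]
(0.619, -0.104, 0.115) [227. 264.]
(0.63, 0.1, 0.115) [361. 271.]
(0.533, -0.262, 0.016) [148. 194.]
(0.53, 0.258, 0.016) [446. 192.]
(0.44, -0.14, 0.208) [161. 155.]
```

View pics/w2.png

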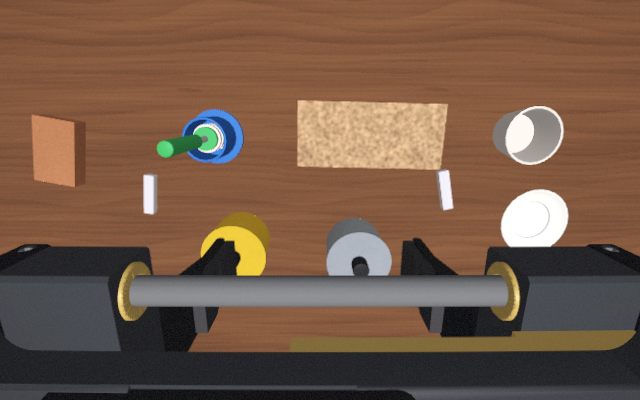

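The wrist view shows the whole layout: mat corners at (298,100) and (443,170), holder at (212,137), handle top at (165,149). Knobs are at (~240,262) and (360,268), bars at (150,194) and (446,190). Both bars are silver and there are no gold bars.

```bash
cat > m2.py <<'E'
from h import *
W=camera_params("wrist");S=camera_params("scene");D=camera_params("side");a=cv2.imread("pics/w2.png");f=a.astype(int);B,G,R=f[...,0],f[...,1],f[...,2]
def w(m,x0,y0,x1,y1):
    z=np.zeros(m.shape,bool);z[y0:y1,x0:x1]=1;return m&z
bl=w((B>R+60)&(B>G+30),170,100,250,170);ys,xs=np.nonzero(bl)
c=cv2.minEnclosingCircle(np.c_[xs,ys].astype(np.float32));print("holder",c,plane(W,c[0],.003))
g=w((G>R+30)&(G>B+30),150,130,195,162);ys,xs=np.nonzero(g);i=xs<=xs.min()+14
print("handle top",xs.min(),xs[i].mean(),ys[i].mean(),plane(W,(xs.min()+7,ys[i].mean()),.208))
print("tri handle top scene/side",tri(S,(278.2,131),D,(270.2,219)))
for X in((.44,-.14,.208),(.44,-.14,.108)):print(proj(S,np.array(X)),proj(D,np.array(X)))
print("mat",[plane(W,p,.004).round(3)[:2].tolist() for p in((298,100),(447,104),(443,170),(298,166))])
m=w((f.min(2)>140),130,170,170,220),w((f.min(2)>140),430,165,465,215)
for q in m:
    b=max(blobs(q),key=lambda t:t[1]);r=cv2.minAreaRect(np.argwhere(b[2])[:,::-1].astype(np.float32));print("bar",b[:2],r,plane(W,b[0],.013).round(4),[plane(W,p,.014).round(3)[:2].tolist() for p in cv2.boxPoints(r)])
for n,win,z in(("tub",(490,100,570,170),.06),("dish",(495,185,575,252),.02)):
    q=w((f.min(2)>150),*win);b=max(blobs(q),key=lambda t:t[1]);print(n,plane(W,b[0],z).round(3))
E
python3 m2.py
```

```text
holder ((212.1217041015625, 137.8361358642578), 30.507570266723633) [ 0.43720125 -0.14379666  0.003     ]
handle top 157 164.64255319148936 148.02978723404254 [ 0.43209431 -0.13455088  0.208     ]
tri handle top scene/side (array([ 0.4329322 , -0.13478371,  0.20898421]), np.float64(0.0013000108168604197))
[275.5656818  132.28679672] [273.7812644  221.10668303]
[278.55969157 165.88662951] [276.4939841  251.10409226]
mat [[0.376, 0.003], [0.382, 0.25], [0.492, 0.254], [0.485, 0.002]]
bar ([148.6, 193.8], 462) ((148.5, 194.0), (40.0, 11.0), 90.0) [ 0.5328 -0.2609  0.013 ] [[0.497, -0.265], [0.497, -0.246], [0.57, -0.256], [0.57, -0.276]]
bar ([445.3, 189.4], 438) ((445.4461975097656, 189.5692596435547), (39.194976806640625, 11.163125038146973), 82.87498474121094) [0.5248 0.2584 0.013 ] [[0.492, 0.241], [0.49, 0.26], [0.559, 0.276], [0.561, 0.257]]
tub [0.432 0.358 0.06 ]
dish [0.577 0.42  0.02 ]
```

send_rows:
  increments:
    - {"dx":0.153,"dy":-0.139,"dz":-0.2,"wx":0,"wy":0,"wz":0}
    - {"dx":0.153,"dy":-0.139,"dz":-0.2,"wx":0,"wy":0,"wz":0}
    - {"dx":0.153,"dy":-0.139,"dz":-0.2,"wx":0,"wy":0,"wz":0}
    - {"dx":0.153,"dy":-0.139,"dz":-0.2,"wx":0,"wy":0,"wz":0}
    - {"dx":0.153,"dy":-0.139,"dz":-0.2,"wx":0,"wy":0,"wz":0}
    - {"dx":0.153,"dy":-0.139,"dz":-0.2,"wx":0,"wy":0,"wz":0}
    - {"dx":0.153,"dy":-0.139,"dz":-0.2,"wx":0,"wy":0,"wz":0}
    - {"dx":0.153,"dy":-0.139,"dz":-0.2,"wx":0,"wy":0,"wz":0}
    - {"dx":0.153,"dy":-0.139,"dz":-0.23,"wx":0,"wy":0,"wz":0}
    - {"dx":0.153,"dy":-0.139,"dz":-0.26,"wx":0,"wy":0,"wz":0}
    - {"dx":0.153,"dy":-0.139,"dz":-0.285,"wx":0,"wy":0,"wz":0}
    - {"dx":0.153,"dy":-0.139,"dz":-0.31,"wx":0,"wy":0,"wz":0}
    - {"dx":0.153,"dy":-0.139,"dz":-0.325,"wx":0,"wy":0,"wz":0}
    - {"dx":0.153,"dy":-0.139,"dz":-0.331,"wx":0,"wy":0,"wz":0}
    - {"dx":0.153,"dy":-0.139,"dz":-0.331,"wx":0,"wy":0,"wz":0}

```text
time: 2.95
ee_pos: [0.6172, -0.1005, 0.0892]
ee_rot: [-0.002, -0.001, 1.0, -0.0]
force: [0.9, -0.1, 0.1]
finger_gap: 0.087
```

send_rows:
  increments:
    - {"dx":0,"dy":0,"dz":0,"wx":0,"wy":0,"wz":0}
    - {"dx":0,"dy":0,"dz":0,"wx":0,"wy":0,"wz":0}
    - {"dx":0,"dy":0,"dz":0,"wx":0,"wy":0,"wz":0}
    - {"dx":0,"dy":0,"dz":0,"wx":0,"wy":0,"wz":0}
    - {"dx":0,"dy":0,"dz":0,"wx":0,"wy":0,"wz":0}
    - {"dx":0,"dy":0,"dz":0,"wx":0,"wy":0,"wz":0}
    - {"dx":0,"dy":0,"dz":0,"wx":0,"wy":0,"wz":0}
    - {"dx":0,"dy":0,"dz":0,"wx":0,"wy":0,"wz":0}
  gripper: 0
  force: 40

```text
time: 3.62
ee_pos: [0.6172, -0.1005, 0.0893]
ee_rot: [-0.002, -0.001, 1.0, 0.0]
force: [0.1, -0.2, -0.4]
finger_gap: 0.0416
```

send_rows:
  increments:
    - {"dx":0,"dy":0,"dz":0,"wx":0,"wy":0,"wz":0}
    - {"dx":0,"dy":0,"dz":0,"wx":0,"wy":0,"wz":0}
    - {"dx":0,"dy":0,"dz":0,"wx":0,"wy":0,"wz":0}
    - {"dx":0,"dy":0,"dz":0,"wx":0,"wy":0,"wz":0}
    - {"dx":0,"dy":0,"dz":0,"wx":0,"wy":0,"wz":0}
    - {"dx":0,"dy":0,"dz":0,"wx":0,"wy":0,"wz":0}
  force: 40

```text
time: 4.12
ee_pos: [0.6172, -0.1012, 0.0893]
ee_rot: [-0.002, -0.0, 1.0, -0.0]
force: [-0.6, -2.6, 0.3]
finger_gap: 0.0253
```

send_rows:
  increments:
    - {"dx":0,"dy":0,"dz":0.02,"wx":0,"wy":0,"wz":0}
    - {"dx":0,"dy":0,"dz":0.04,"wx":0,"wy":0,"wz":0}
    - {"dx":0,"dy":0,"dz":0.07,"wx":0,"wy":0,"wz":0}
    - {"dx":0,"dy":0,"dz":0.09,"wx":0,"wy":0,"wz":0}
    - {"dx":0,"dy":0,"dz":0.09,"wx":0,"wy":0,"wz":0}

```text
time: 4.53
ee_pos: [0.6192, -0.1009, 0.1838]
ee_rot: [0.002, -0.001, 1.0, 0.0]
force: [0.5, 0.0, -0.0]
finger_gap: 0.0256
```

send_rows:
  increments:
    - {"dx":-0.03,"dy":0.026,"dz":0,"wx":0,"wy":0,"wz":0}
    - {"dx":-0.06,"dy":0.053,"dz":0,"wx":0,"wy":0,"wz":0}
    - {"dx":-0.09,"dy":0.08,"dz":0,"wx":0,"wy":0,"wz":0}
    - {"dx":-0.12,"dy":0.106,"dz":0,"wx":0,"wy":0,"wz":0}
    - {"dx":-0.15,"dy":0.132,"dz":0,"wx":0,"wy":0,"wz":0}
    - {"dx":-0.187,"dy":0.165,"dz":0,"wx":0,"wy":0,"wz":0}
    - {"dx":-0.187,"dy":0.165,"dz":-0.03,"wx":0,"wy":0,"wz":0}
    - {"dx":-0.187,"dy":0.165,"dz":-0.06,"wx":0,"wy":0,"wz":0}
    - {"dx":-0.187,"dy":0.165,"dz":-0.09,"wx":0,"wy":0,"wz":0}
    - {"dx":-0.187,"dy":0.165,"dz":-0.12,"wx":0,"wy":0,"wz":0}
    - {"dx":-0.187,"dy":0.165,"dz":-0.14,"wx":0,"wy":0,"wz":0}
    - {"dx":-0.187,"dy":0.165,"dz":-0.15,"wx":0,"wy":0,"wz":0}
    - {"dx":-0.187,"dy":0.165,"dz":-0.15,"wx":0,"wy":0,"wz":0}
    - {"dx":-0.187,"dy":0.165,"dz":-0.15,"wx":0,"wy":0,"wz":0}

```text
time: 5.7
ee_pos: [0.4321, 0.0642, 0.034]
ee_rot: [0.001, -0.001, 1.0, -0.0]
force: [-0.3, -0.1, -0.5]
finger_gap: 0.0252
```

Run:
```python
from h import *
s=state();print(s["ee_pos"],s["force"],s["finger_gap"],s["qpos"].round(2))
a=grab_frame("scene")[100:290,150:520];b=grab_frame("side")[130:330,180:460]
cv2.imwrite("pics/p1.png",np.vstack([cv2.resize(a,(600,300)),cv2.resize(b,(420,300))[:, :600].copy() if 0 else cv2.resize(b,(600,300))]))
```

```text
[0.43213415 0.06420184 0.03402469] [-0.30609302 -0.08837001 -0.45578125] 0.025200188014069178 [-0.72  0.13  0.5   2.16 -0.08  0.86  1.4 ]
```

View pics/p1.png

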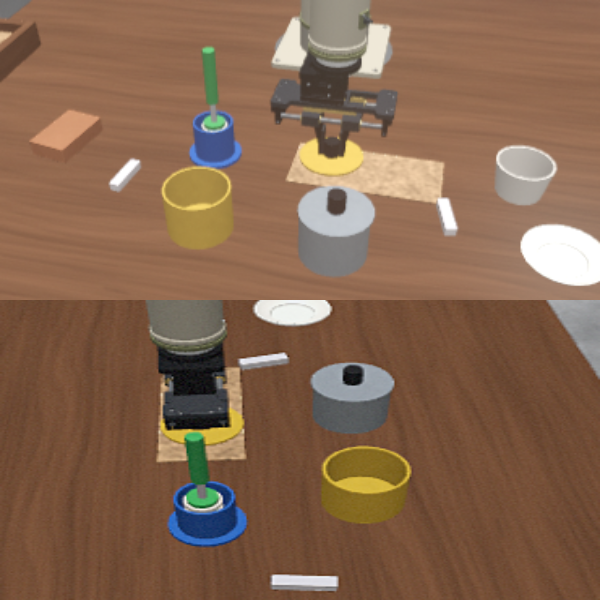

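The yellow lid hangs over the mat, the pot is open and empty, and nothing else has moved. I'll lower it and release.

send_rows:
  increments:
    - {"dx":0,"dy":0,"dz":-0.005,"wx":0,"wy":0,"wz":0}
    - {"dx":0,"dy":0,"dz":-0.01,"wx":0,"wy":0,"wz":0}
    - {"dx":0,"dy":0,"dz":-0.0107,"wx":0,"wy":0,"wz":0}
    - {"dx":0,"dy":0,"dz":-0.0107,"wx":0,"wy":0,"wz":0}

```text
time: 6.13
ee_pos: [0.4329, 0.0644, 0.0241]
ee_rot: [0.002, -0.001, 1.0, 0.0]
force: [-0.1, -0.5, -0.4]
finger_gap: 0.0252
```

send_rows:
  increments:
    - {"dx":0,"dy":0,"dz":0,"wx":0,"wy":0,"wz":0}
    - {"dx":0,"dy":0,"dz":0,"wx":0,"wy":0,"wz":0}
    - {"dx":0,"dy":0,"dz":0,"wx":0,"wy":0,"wz":0}
    - {"dx":0,"dy":0,"dz":0,"wx":0,"wy":0,"wz":0}
    - {"dx":0,"dy":0,"dz":0,"wx":0,"wy":0,"wz":0}
    - {"dx":0,"dy":0,"dz":0.04,"wx":0,"wy":0,"wz":0}
    - {"dx":0,"dy":0,"dz":0.08,"wx":0,"wy":0,"wz":0}
    - {"dx":0,"dy":0,"dz":0.12,"wx":0,"wy":0,"wz":0}
    - {"dx":0,"dy":0,"dz":0.14,"wx":0,"wy":0,"wz":0}
    - {"dx":0,"dy":0,"dz":0.14,"wx":0,"wy":0,"wz":0}
  gripper: 0.65

```text
time: 6.97
ee_pos: [0.4354, 0.0651, 0.1689]
ee_rot: [0.006, -0.001, 1.0, 0.002]
force: [1.2, 0.8, -0.9]
finger_gap: 0.0566
```

send_rows:
  increments:
    - {"dx":0.03,"dy":0.005,"dz":0,"wx":0,"wy":0,"wz":0}
    - {"dx":0.065,"dy":0.01,"dz":0,"wx":0,"wy":0,"wz":0}
    - {"dx":0.1,"dy":0.018,"dz":0,"wx":0,"wy":0,"wz":0}
    - {"dx":0.135,"dy":0.025,"dz":0,"wx":0,"wy":0,"wz":0}
    - {"dx":0.17,"dy":0.03,"dz":0,"wx":0,"wy":0,"wz":0}
    - {"dx":0.195,"dy":0.035,"dz":0,"wx":0,"wy":0,"wz":0}
    - {"dx":0.195,"dy":0.035,"dz":0,"wx":0,"wy":0,"wz":0}
    - {"dx":0.195,"dy":0.035,"dz":-0.025,"wx":0,"wy":0,"wz":0}
    - {"dx":0.195,"dy":0.035,"dz":-0.05,"wx":0,"wy":0,"wz":0}
    - {"dx":0.195,"dy":0.035,"dz":-0.07,"wx":0,"wy":0,"wz":0}
    - {"dx":0.195,"dy":0.035,"dz":-0.079,"wx":0,"wy":0,"wz":0}
    - {"dx":0.195,"dy":0.035,"dz":-0.079,"wx":0,"wy":0,"wz":0}
    - {"dx":0.195,"dy":0.035,"dz":-0.079,"wx":0,"wy":0,"wz":0}

```text
time: 8.05
ee_pos: [0.6304, 0.1, 0.0903]
ee_rot: [0.006, -0.0, 1.0, 0.002]
force: [-0.4, 0.2, 0.8]
finger_gap: 0.0567
```

send_rows:
  increments:
    - {"dx":0,"dy":0,"dz":0,"wx":0,"wy":0,"wz":0}
    - {"dx":0,"dy":0,"dz":0,"wx":0,"wy":0,"wz":0}
    - {"dx":0,"dy":0,"dz":0,"wx":0,"wy":0,"wz":0}
    - {"dx":0,"dy":0,"dz":0,"wx":0,"wy":0,"wz":0}
    - {"dx":0,"dy":0,"dz":0,"wx":0,"wy":0,"wz":0}
    - {"dx":0,"dy":0,"dz":0,"wx":0,"wy":0,"wz":0}
    - {"dx":0,"dy":0,"dz":0,"wx":0,"wy":0,"wz":0}
    - {"dx":0,"dy":0,"dz":0,"wx":0,"wy":0,"wz":0}
  gripper: 0

```text
time: 8.72
ee_pos: [0.6305, 0.1001, 0.0905]
ee_rot: [0.006, -0.001, 1.0, 0.002]
force: [-1.6, 0.6, 3.9]
finger_gap: 0.0251
```

send_rows:
  increments:
    - {"dx":0,"dy":0,"dz":0.02,"wx":0,"wy":0,"wz":0}
    - {"dx":0,"dy":0,"dz":0.04,"wx":0,"wy":0,"wz":0}
    - {"dx":0,"dy":0,"dz":0.07,"wx":0,"wy":0,"wz":0}
    - {"dx":0,"dy":0,"dz":0.08,"wx":0,"wy":0,"wz":0}
    - {"dx":0,"dy":0,"dz":0.08,"wx":0,"wy":0,"wz":0}

```text
time: 9.13
ee_pos: [0.632, 0.1001, 0.1732]
ee_rot: [0.008, -0.0, 1.0, 0.003]
force: [-0.5, -0.6, -2.0]
finger_gap: 0.0254
```

send_rows:
  increments:
    - {"dx":-0.03,"dy":0.014,"dz":0,"wx":-0.001,"wy":0.0025,"wz":0}
    - {"dx":-0.065,"dy":0.03,"dz":0,"wx":-0.001,"wy":0.0025,"wz":0}
    - {"dx":-0.1,"dy":0.045,"dz":0,"wx":-0.001,"wy":0.0025,"wz":0}
    - {"dx":-0.135,"dy":0.06,"dz":0,"wx":-0.001,"wy":0.0025,"wz":0}
    - {"dx":-0.17,"dy":0.078,"dz":0,"wx":-0.001,"wy":0.0025,"wz":0}
    - {"dx":-0.196,"dy":0.09,"dz":0,"wx":-0.001,"wy":0.0025,"wz":0}
    - {"dx":-0.196,"dy":0.09,"dz":0,"wx":-0.001,"wy":0.0025,"wz":0}
    - {"dx":-0.196,"dy":0.09,"dz":-0.03,"wx":-0.001,"wy":0.0025,"wz":0}
    - {"dx":-0.196,"dy":0.09,"dz":-0.06,"wx":-0.001,"wy":0.0025,"wz":0}
    - {"dx":-0.196,"dy":0.09,"dz":-0.09,"wx":-0.001,"wy":0.0025,"wz":0}
    - {"dx":-0.196,"dy":0.09,"dz":-0.12,"wx":-0.001,"wy":0.0025,"wz":0}
    - {"dx":-0.196,"dy":0.09,"dz":-0.138,"wx":-0.001,"wy":0.0025,"wz":0}
    - {"dx":-0.196,"dy":0.09,"dz":-0.138,"wx":-0.001,"wy":0.0025,"wz":0}
    - {"dx":-0.196,"dy":0.09,"dz":-0.138,"wx":-0.001,"wy":0.0025,"wz":0}

```text
time: 10.3
ee_pos: [0.4351, 0.1891, 0.0341]
ee_rot: [-0.001, -0.0, 1.0, -0.001]
force: [0.6, -0.4, 0.4]
finger_gap: 0.0252
```

send_rows:
  increments:
    - {"dx":0,"dy":0,"dz":-0.005,"wx":0,"wy":0,"wz":0}
    - {"dx":0,"dy":0,"dz":-0.009,"wx":0,"wy":0,"wz":0}
    - {"dx":0,"dy":0,"dz":-0.0097,"wx":0,"wy":0,"wz":0}
    - {"dx":0,"dy":0,"dz":-0.0097,"wx":0,"wy":0,"wz":0}

```text
time: 10.63
ee_pos: [0.4355, 0.1894, 0.0249]
ee_rot: [-0.001, -0.0, 1.0, -0.001]
force: [0.6, -0.8, -1.3]
finger_gap: 0.0251
```

send_rows:
  increments:
    - {"dx":0,"dy":0,"dz":0,"wx":0,"wy":0,"wz":0}
    - {"dx":0,"dy":0,"dz":0,"wx":0,"wy":0,"wz":0}
    - {"dx":0,"dy":0,"dz":0,"wx":0,"wy":0,"wz":0}
    - {"dx":0,"dy":0,"dz":0,"wx":0,"wy":0,"wz":0}
    - {"dx":0,"dy":0,"dz":0,"wx":0,"wy":0,"wz":0}
    - {"dx":0,"dy":0,"dz":0.04,"wx":0,"wy":0,"wz":0}
    - {"dx":0,"dy":0,"dz":0.08,"wx":0,"wy":0,"wz":0}
    - {"dx":0,"dy":0,"dz":0.12,"wx":0,"wy":0,"wz":0}
    - {"dx":0,"dy":0,"dz":0.16,"wx":0,"wy":0,"wz":0}
    - {"dx":0,"dy":0,"dz":0.2,"wx":0,"wy":0,"wz":0}
    - {"dx":0,"dy":0,"dz":0.23,"wx":0,"wy":0,"wz":0}
    - {"dx":0,"dy":0,"dz":0.23,"wx":0,"wy":0,"wz":0}
  gripper: 0.65

```text
time: 11.63
ee_pos: [0.4377, 0.1905, 0.2612]
ee_rot: [0.003, -0.0, 1.0, 0.002]
force: [-0.1, -0.7, -0.7]
finger_gap: 0.0563
```

send_rows:
  increments:
    - {"dx":-0.001,"dy":-0.035,"dz":0,"wx":0,"wy":0,"wz":0}
    - {"dx":-0.002,"dy":-0.075,"dz":0,"wx":0,"wy":0.001,"wz":0}
    - {"dx":-0.003,"dy":-0.115,"dz":0,"wx":0,"wy":0.001,"wz":0}
    - {"dx":-0.003,"dy":-0.155,"dz":0,"wx":0,"wy":0.001,"wz":0}
    - {"dx":-0.004,"dy":-0.195,"dz":0,"wx":0,"wy":0.001,"wz":0}
    - {"dx":-0.004,"dy":-0.235,"dz":0,"wx":0,"wy":0.001,"wz":0}
    - {"dx":-0.005,"dy":-0.275,"dz":0,"wx":0,"wy":0.001,"wz":0}
    - {"dx":-0.005,"dy":-0.305,"dz":0,"wx":0,"wy":0.001,"wz":0}
    - {"dx":-0.005,"dy":-0.325,"dz":0,"wx":0,"wy":0.001,"wz":0}
    - {"dx":-0.005,"dy":-0.325,"dz":0,"wx":0,"wy":0.001,"wz":0}
    - {"dx":-0.005,"dy":-0.325,"dz":0,"wx":0,"wy":0.001,"wz":0}

```text
time: 12.55
ee_pos: [0.4325, -0.1352, 0.2612]
ee_rot: [-0.0, 0.001, 1.0, 0.002]
force: [-0.3, 0.3, -0.6]
finger_gap: 0.0563
```

Run:
```python
from h import *
s=state();W=camera_params("wrist");print(s["ee_pos"],s["ee_rot"].round(4))
I={n:grab_frame(n) for n in("wrist","scene","side")}
for n in I: cv2.imwrite(f"pics/q_{n}.png",I[n])
for n in("wrist","scene","side"):
    C=W if n=="wrist" else camera_params(n)
    for X in((.619,-.104,.08),(.63,.1,.08),(.4325,-.1345,.208),(.4325,-.1345,.108)):print(n,X,proj(C,np.array(X)).round(0))
c=I["scene"][100:290,150:520];b=I["side"][130:330,180:460]
cv2.imwrite("pics/p2.png",np.hstack([I["wrist"][:, :],np.zeros((400,1,3),np.uint8)]))
cv2.imwrite("pics/p3.png",np.vstack([cv2.resize(c,(600,300)),cv2.resize(b,(600,300))]))
```

```text
[ 0.43251807 -0.135244    0.26116333] [-2.0e-04  1.1e-03  1.0e+00  2.2e-03]
wrist (0.619, -0.104, 0.08) [344. 336.]
wrist (0.63, 0.1, 0.08) [511. 342.]
wrist (0.4325, -0.1345, 0.208) [318. 223.]
wrist (0.4325, -0.1345, 0.108) [318. 189.]
scene (0.619, -0.104, 0.08) [271. 219.]
scene (0.63, 0.1, 0.08) [357. 234.]
scene (0.4325, -0.1345, 0.208) [279. 131.]
scene (0.4325, -0.1345, 0.108) [281. 165.]
side (0.619, -0.104, 0.08) [351. 242.]
side (0.63, 0.1, 0.08) [344. 185.]
side (0.4325, -0.1345, 0.208) [270. 219.]
side (0.4325, -0.1345, 0.108) [273. 249.]
```

View pics/p3.png

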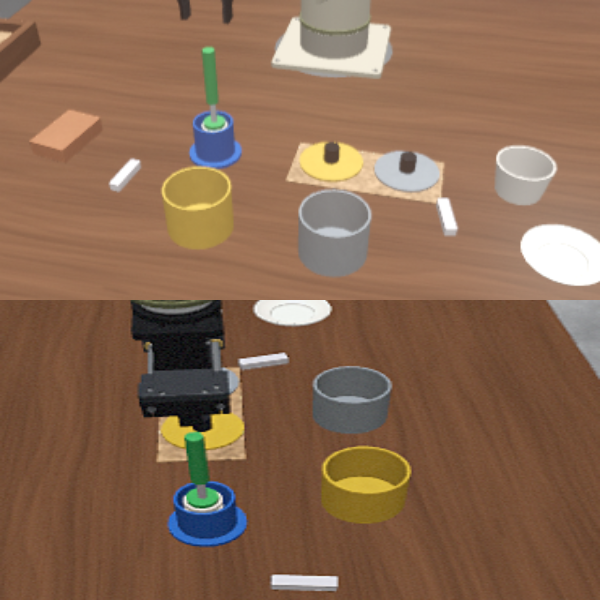

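Both lids stand flat on the mat at (332,160) and (407,171). Both pots are open with rims where predicted, and the brush is still upright in its holder. Next I grasp the brush.

send_rows:
  increments:
    - {"dx":0,"dy":0,"dz":-0.03,"wx":0,"wy":0,"wz":0}
    - {"dx":0,"dy":0.0005,"dz":-0.06,"wx":0,"wy":0,"wz":0}
    - {"dx":0,"dy":0.0005,"dz":-0.085,"wx":0,"wy":0,"wz":0}
    - {"dx":0,"dy":0.0005,"dz":-0.1,"wx":0,"wy":0,"wz":0}
    - {"dx":0,"dy":0.0005,"dz":-0.107,"wx":0,"wy":0,"wz":0}
    - {"dx":0,"dy":0.0005,"dz":-0.107,"wx":0,"wy":0,"wz":0}

```text
time: 13.2
ee_pos: [0.4321, -0.1319, 0.153]
ee_rot: [-0.002, -0.002, 1.0, 0.002]
force: [-0.2, 0.4, 0.3]
finger_gap: 0.0563
```

send_rows:
  increments:
    - {"dx":0,"dy":0,"dz":0,"wx":0,"wy":0,"wz":0}
    - {"dx":0,"dy":0,"dz":0,"wx":0,"wy":0,"wz":0}
    - {"dx":0,"dy":0,"dz":0,"wx":0,"wy":0,"wz":0}
    - {"dx":0,"dy":0,"dz":0,"wx":0,"wy":0,"wz":0}
    - {"dx":0,"dy":0,"dz":0,"wx":0,"wy":0,"wz":0}
    - {"dx":0,"dy":0,"dz":0,"wx":0,"wy":0,"wz":0}
    - {"dx":0,"dy":0,"dz":0,"wx":0,"wy":0,"wz":0}
    - {"dx":0,"dy":0,"dz":0,"wx":0,"wy":0,"wz":0}
    - {"dx":0,"dy":0,"dz":0,"wx":0,"wy":0,"wz":0}
  gripper: 0
  force: 55

```text
time: 13.95
ee_pos: [0.432, -0.1319, 0.1529]
ee_rot: [-0.002, -0.002, 1.0, 0.002]
force: [-0.8, 0.4, -1.6]
finger_gap: 0.0192
```

send_rows:
  increments:
    - {"dx":0,"dy":0,"dz":0.02,"wx":0,"wy":0,"wz":0}
    - {"dx":0,"dy":0,"dz":0.05,"wx":0,"wy":0,"wz":0}
    - {"dx":0,"dy":0,"dz":0.085,"wx":0,"wy":0,"wz":0}
    - {"dx":0,"dy":0,"dz":0.115,"wx":0,"wy":0,"wz":0}
    - {"dx":0,"dy":0,"dz":0.13,"wx":0,"wy":0,"wz":0}
    - {"dx":0,"dy":0,"dz":0.13,"wx":0,"wy":0,"wz":0}

```text
time: 14.45
ee_pos: [0.4335, -0.1322, 0.286]
ee_rot: [0.001, -0.002, 1.0, 0.002]
force: [0.8, 0.3, -1.7]
finger_gap: 0.0189
```

send_rows:
  increments:
    - {"dx":0.035,"dy":0.005,"dz":0,"wx":0,"wy":0,"wz":0}
    - {"dx":0.07,"dy":0.01,"dz":0,"wx":0,"wy":0,"wz":0}
    - {"dx":0.105,"dy":0.016,"dz":0,"wx":0,"wy":0,"wz":0}
    - {"dx":0.14,"dy":0.022,"dz":0,"wx":0,"wy":0,"wz":0}
    - {"dx":0.17,"dy":0.026,"dz":0,"wx":0,"wy":0,"wz":0}
    - {"dx":0.185,"dy":0.028,"dz":0,"wx":0,"wy":0,"wz":0}
    - {"dx":0.185,"dy":0.028,"dz":0,"wx":0,"wy":0,"wz":0}
    - {"dx":0.185,"dy":0.028,"dz":0,"wx":0,"wy":0,"wz":0}

```text
time: 15.12
ee_pos: [0.6183, -0.1046, 0.2841]
ee_rot: [-0.001, -0.001, 1.0, 0.001]
force: [-0.1, -0.2, -1.2]
finger_gap: 0.0196
```

Run:
```python
from h import *
s=state();print(s["ee_pos"],s["ee_rot"].round(4))
I={n:grab_frame(n) for n in("scene","side")}
for n in I:
    i=I[n].astype(int);print(n,"pred foot",proj(camera_params(n),np.array([*s["ee_pos"][:2],s["ee_pos"][2]-.145])).round(0),"rim",proj(camera_params(n),np.array([.619,-.104,.08])).round(0))
cv2.imwrite("pics/p4.png",np.vstack([cv2.resize(I["scene"][100:290,200:430],(500,290*500//500)),cv2.resize(I["side"][130:300,240:440],(500,290))]))
```

```text
[ 0.6183098  -0.10463633  0.2841462 ] [-7.0e-04 -1.3e-03  1.0e+00  1.1e-03]
scene pred foot [269. 198.] rim [271. 219.]
side pred foot [352. 225.] rim [351. 242.]
```

View pics/p4.png

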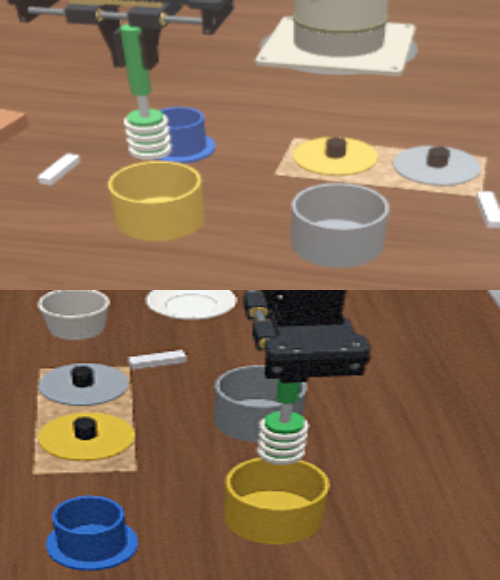

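The brush hangs upright, with its foot at about (269,198) in the scene view, as predicted, over the yellow pot. I scrub down, up and down.

send_rows:
  increments:
    - {"dx":0.001,"dy":0.0005,"dz":-0.03,"wx":0,"wy":0,"wz":0}
    - {"dx":0.001,"dy":0.0005,"dz":-0.06,"wx":0,"wy":0,"wz":0}
    - {"dx":0.001,"dy":0.0005,"dz":-0.09,"wx":0,"wy":0,"wz":0}
    - {"dx":0.001,"dy":0.0005,"dz":-0.115,"wx":0,"wy":0,"wz":0}
    - {"dx":0.001,"dy":0.0005,"dz":-0.126,"wx":0,"wy":0,"wz":0}
    - {"dx":0.001,"dy":0.0005,"dz":-0.131,"wx":0,"wy":0,"wz":0}
    - {"dx":0.001,"dy":0.0005,"dz":-0.133,"wx":0,"wy":0,"wz":0}
    - {"dx":0.001,"dy":0.0005,"dz":-0.133,"wx":0,"wy":0,"wz":0}

```text
time: 15.88
ee_pos: [0.6189, -0.1047, 0.1537]
ee_rot: [0.001, -0.001, 1.0, 0.002]
force: [-0.7, -0.6, -0.7]
finger_gap: 0.019
```

send_rows:
  increments:
    - {"dx":0,"dy":0,"dz":-0.002,"wx":0,"wy":0,"wz":0}
    - {"dx":0,"dy":0,"dz":-0.004,"wx":0,"wy":0,"wz":0}
    - {"dx":0,"dy":0,"dz":-0.004,"wx":0,"wy":0,"wz":0}

```text
time: 16.13
ee_pos: [0.6198, -0.1049, 0.1509]
ee_rot: [0.002, -0.001, 1.0, 0.002]
force: [-0.4, -0.3, 3.0]
finger_gap: 0.0194
```

send_rows:
  increments:
    - {"dx":0,"dy":0,"dz":0.02,"wx":0,"wy":0,"wz":0}
    - {"dx":0,"dy":0,"dz":0.04,"wx":0,"wy":0,"wz":0}
    - {"dx":0,"dy":0,"dz":0.06,"wx":0,"wy":0,"wz":0}
    - {"dx":0,"dy":0,"dz":0.068,"wx":0,"wy":0,"wz":0}
    - {"dx":0,"dy":0,"dz":0.068,"wx":0,"wy":0,"wz":0}
    - {"dx":0,"dy":0,"dz":0.068,"wx":0,"wy":0,"wz":0}

```text
time: 16.63
ee_pos: [0.6197, -0.1048, 0.2184]
ee_rot: [0.002, -0.001, 1.0, 0.002]
force: [-0.2, -0.3, -1.4]
finger_gap: 0.0189
```

send_rows:
  increments:
    - {"dx":0,"dy":0,"dz":-0.025,"wx":0,"wy":0,"wz":0}
    - {"dx":0,"dy":0,"dz":-0.045,"wx":0,"wy":0,"wz":0}
    - {"dx":0,"dy":0,"dz":-0.06,"wx":0,"wy":0,"wz":0}
    - {"dx":0,"dy":0,"dz":-0.066,"wx":0,"wy":0,"wz":0}
    - {"dx":0,"dy":0,"dz":-0.07,"wx":0,"wy":0,"wz":0}
    - {"dx":0,"dy":0,"dz":-0.071,"wx":0,"wy":0,"wz":0}
    - {"dx":0,"dy":0,"dz":-0.071,"wx":0,"wy":0,"wz":0}

```text
time: 17.22
ee_pos: [0.6209, -0.1048, 0.1505]
ee_rot: [0.004, -0.001, 1.0, 0.003]
force: [-6.0, 3.7, 28.4]
finger_gap: 0.0189
```

send_rows:
  increments:
    - {"dx":0,"dy":0,"dz":0.025,"wx":0,"wy":0,"wz":0}
    - {"dx":0,"dy":0,"dz":0.06,"wx":0,"wy":0,"wz":0}
    - {"dx":0,"dy":0,"dz":0.1,"wx":0,"wy":0,"wz":0}
    - {"dx":0,"dy":0,"dz":0.13,"wx":-0.001,"wy":0.001,"wz":0}
    - {"dx":0,"dy":0,"dz":0.135,"wx":-0.001,"wy":0.001,"wz":0}
    - {"dx":0,"dy":0.03,"dz":0.135,"wx":-0.001,"wy":0.001,"wz":0}
    - {"dx":0.003,"dy":0.065,"dz":0.135,"wx":-0.001,"wy":0.001,"wz":0}
    - {"dx":0.005,"dy":0.1,"dz":0.135,"wx":-0.001,"wy":0.001,"wz":0}
    - {"dx":0.007,"dy":0.135,"dz":0.135,"wx":-0.001,"wy":0.001,"wz":0}
    - {"dx":0.008,"dy":0.17,"dz":0.135,"wx":-0.001,"wy":0.001,"wz":0}
    - {"dx":0.009,"dy":0.195,"dz":0.135,"wx":-0.001,"wy":0.001,"wz":0}
    - {"dx":0.009,"dy":0.205,"dz":0.135,"wx":-0.001,"wy":0.001,"wz":0}
    - {"dx":0.009,"dy":0.205,"dz":0.135,"wx":-0.001,"wy":0.001,"wz":0}
    - {"dx":0.009,"dy":0.205,"dz":0.135,"wx":-0.001,"wy":0.001,"wz":0}

```text
time: 18.38
ee_pos: [0.6296, 0.0996, 0.2845]
ee_rot: [0.0, -0.001, 1.0, -0.001]
force: [-0.3, -0.2, -1.3]
finger_gap: 0.0193
```

Run:
```python
from h import *
s=state();print(s["ee_pos"],s["ee_rot"].round(4))
I={n:grab_frame(n) for n in("scene","side")}
for n in I:
    print(n,"pred foot",proj(camera_params(n),np.array([*s["ee_pos"][:2],s["ee_pos"][2]-.145])).round(0))
cv2.imwrite("pics/p5.png",np.vstack([cv2.resize(I["scene"][100:290,220:410],(480,290)),cv2.resize(I["side"][100:290,250:440],(480,290))]))
```

```text
[0.62961638 0.09964449 0.28449376] [ 0.0e+00 -1.2e-03  1.0e+00 -9.0e-04]
scene pred foot [358. 213.]
side pred foot [345. 169.]
```

View pics/p5.png

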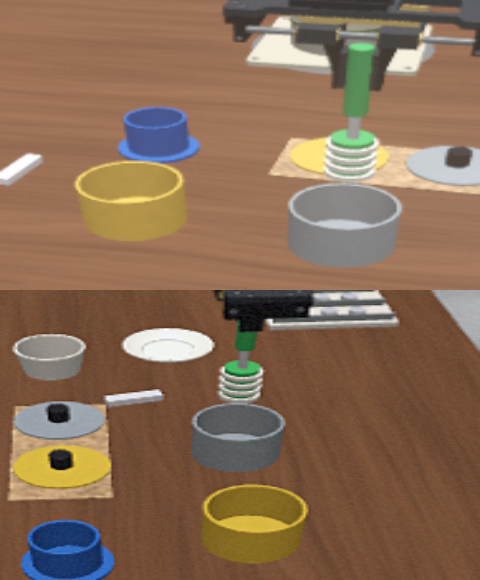

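The brush is unchanged in the grip, with its foot at (358,213) as predicted, above the grey pot. I scrub it the same way.

send_rows:
  increments:
    - {"dx":0.0005,"dy":0.0005,"dz":-0.03,"wx":0,"wy":0,"wz":0}
    - {"dx":0.0005,"dy":0.0005,"dz":-0.06,"wx":0,"wy":0,"wz":0}
    - {"dx":0.0005,"dy":0.0005,"dz":-0.09,"wx":0,"wy":0,"wz":0}
    - {"dx":0.0005,"dy":0.0005,"dz":-0.115,"wx":0,"wy":0,"wz":0}
    - {"dx":0.0005,"dy":0.0005,"dz":-0.126,"wx":0,"wy":0,"wz":0}
    - {"dx":0.0005,"dy":0.0005,"dz":-0.132,"wx":0,"wy":0,"wz":0}
    - {"dx":0.0005,"dy":0.0005,"dz":-0.133,"wx":0,"wy":0,"wz":0}
    - {"dx":0.0005,"dy":0.0005,"dz":-0.134,"wx":0,"wy":0,"wz":0}
    - {"dx":0.0005,"dy":0.0005,"dz":-0.134,"wx":0,"wy":0,"wz":0}

```text
time: 19.23
ee_pos: [0.6312, 0.098, 0.1527]
ee_rot: [0.002, 0.001, 1.0, -0.001]
force: [0.5, -0.0, -0.9]
finger_gap: 0.019
```

send_rows:
  increments:
    - {"dx":0,"dy":0,"dz":-0.001,"wx":0,"wy":0,"wz":0}
    - {"dx":0,"dy":0,"dz":-0.002,"wx":0,"wy":0,"wz":0}
    - {"dx":0,"dy":0,"dz":-0.002,"wx":0,"wy":0,"wz":0}

```text
time: 19.48
ee_pos: [0.6315, 0.098, 0.1512]
ee_rot: [0.002, 0.0, 1.0, -0.0]
force: [0.4, 0.2, -0.6]
finger_gap: 0.019
```

send_rows:
  increments:
    - {"dx":0,"dy":0,"dz":-0.001,"wx":0,"wy":0,"wz":0}
    - {"dx":0,"dy":0,"dz":-0.002,"wx":0,"wy":0,"wz":0}
    - {"dx":0,"dy":0,"dz":-0.002,"wx":0,"wy":0,"wz":0}

```text
time: 19.73
ee_pos: [0.632, 0.0981, 0.1506]
ee_rot: [0.003, 0.0, 1.0, -0.0]
force: [-2.9, -0.6, 9.2]
finger_gap: 0.0193
```

Bottom contact at 9 N. Now up to the rim and back down.

send_rows:
  increments:
    - {"dx":0,"dy":0,"dz":0.02,"wx":0,"wy":0,"wz":0}
    - {"dx":0,"dy":0,"dz":0.04,"wx":0,"wy":0,"wz":0}
    - {"dx":0,"dy":0,"dz":0.06,"wx":0,"wy":0,"wz":0}
    - {"dx":0,"dy":0,"dz":0.068,"wx":0,"wy":0,"wz":0}
    - {"dx":0,"dy":0,"dz":0.068,"wx":0,"wy":0,"wz":0}
    - {"dx":0,"dy":0,"dz":0.068,"wx":0,"wy":0,"wz":0}

```text
time: 20.23
ee_pos: [0.6319, 0.0982, 0.218]
ee_rot: [0.003, 0.0, 1.0, 0.0]
force: [-0.4, 0.3, -2.1]
finger_gap: 0.0188
```

send_rows:
  increments:
    - {"dx":0,"dy":0,"dz":-0.025,"wx":0,"wy":0,"wz":0}
    - {"dx":0,"dy":0,"dz":-0.045,"wx":0,"wy":0,"wz":0}
    - {"dx":0,"dy":0,"dz":-0.06,"wx":0,"wy":0,"wz":0}
    - {"dx":0,"dy":0,"dz":-0.066,"wx":0,"wy":0,"wz":0}
    - {"dx":0,"dy":0,"dz":-0.069,"wx":0,"wy":0,"wz":0}
    - {"dx":0,"dy":0,"dz":-0.07,"wx":0,"wy":0,"wz":0}
    - {"dx":0,"dy":0,"dz":-0.07,"wx":0,"wy":0,"wz":0}

```text
time: 20.82
ee_pos: [0.6328, 0.0978, 0.1505]
ee_rot: [0.004, 0.001, 1.0, 0.001]
force: [-7.5, -0.5, 24.3]
finger_gap: 0.0185
```

send_rows:
  increments:
    - {"dx":0,"dy":0,"dz":0.025,"wx":0,"wy":0,"wz":0}
    - {"dx":0,"dy":0,"dz":0.06,"wx":0,"wy":0,"wz":0}
    - {"dx":0,"dy":0,"dz":0.1,"wx":0,"wy":0.001,"wz":0}
    - {"dx":0,"dy":0,"dz":0.13,"wx":-0.0005,"wy":0.001,"wz":0}
    - {"dx":0,"dy":0,"dz":0.135,"wx":-0.0005,"wy":0.001,"wz":0}
    - {"dx":0,"dy":0,"dz":0.135,"wx":-0.0005,"wy":0.001,"wz":0}

```text
time: 21.32
ee_pos: [0.6335, 0.0978, 0.2866]
ee_rot: [0.002, 0.001, 1.0, -0.001]
force: [-0.2, -0.0, -1.2]
finger_gap: 0.019
```

Run:
```python
from h import *
for n,w in(("scene",(255,160,310,210)),("side",(250,240,305,300))):
    c=camera_params(n);im=grab_frame(n);cv2.imwrite(f"pics/r_{n}.png",im);f=im.astype(int)
    m=(f[...,0]>f[...,2]+40)&(f[...,0]>f[...,1]+20);z=np.zeros(m.shape,bool);z[w[1]:w[3],w[0]:w[2]]=1;m&=z
    ys,xs=np.nonzero(m);hw=[(y,xs[ys==y].min(),xs[ys==y].max()) for y in range(ys.min(),ys.max()+1)]
    print(n,hw)
    # predicted outlines of rim(z=.07,r=.034) and foot(r=.045,z=0) for the estimated centre
    for cx,cy in((.437,-.144),):
        for r,zz in((.034,.07),(.045,0.)):
            P=np.array([proj(c,np.array([cx+r*np.cos(t),cy+r*np.sin(t),zz])) for t in np.linspace(0,6.28,60)]);print(r,P.min(0).round(1),P.max(0).round(1))
```

```text
scene [(170, np.int64(279), np.int64(284)), (171, np.int64(275), np.int64(289)), (172, np.int64(273), np.int64(290)), (173, np.int64(271), np.int64(291)), (174, np.int64(270), np.int64(292)), (175, np.int64(270), np.int64(293)), (176, np.int64(269), np.int64(293)), (177, np.int64(269), np.int64(293)), (178, np.int64(269), np.int64(293)), (179, np.int64(269), np.int64(293)), (180, np.int64(269), np.int64(293)), (181, np.int64(270), np.int64(293)), (182, np.int64(270), np.int64(293)), (183, np.int64(270), np.int64(293)), (184, np.int64(270), np.int64(293)), (185, np.int64(270), np.int64(293)), (186, np.int64(270), np.int64(293)), (187, np.int64(270), np.int64(293)), (188, np.int64(270), np.int64(293)), (189, np.int64(270), np.int64(295)), (190, np.int64(270), np.int64(296)), (191, np.int64(269), np.int64(297)), (192, np.int64(268), np.int64(297)), (193, np.int64(268), np.int64(298)), (194, np.int64(267), np.int64(298)), (195, np.int64(267), np.int64(298)), (196, np.int64(267), np.int64(298)), (197, np.int64(267), np.int64(298)), (198, np.int64(267), np.int64(297)), (199, np.int64(267),
[... 1306 characters left out ...]
)), (277, np.int64(259), np.int64(294)), (278, np.int64(258), np.int64(294)), (279, np.int64(258), np.int64(294)), (280, np.int64(258), np.int64(294)), (281, np.int64(259), np.int64(294)), (282, np.int64(259), np.int64(294)), (283, np.int64(259), np.int64(293)), (284, np.int64(259), np.int64(293)), (285, np.int64(260), np.int64(292)), (286, np.int64(260), np.int64(291)), (287, np.int64(261), np.int64(291)), (288, np.int64(262), np.int64(290)), (289, np.int64(263), np.int64(289)), (290, np.int64(264), np.int64(287)), (291, np.int64(265), np.int64(286)), (292, np.int64(267), np.int64(284)), (293, np.int64(269), np.int64(281))]
0.034 [261.6 251.7] [290.7 274.6]
0.045 [259.5 266.1] [296.2 296.1]
```

send_rows:
  increments:
    - {"dx":-0.024,"dy":-0.028,"dz":0,"wx":0,"wy":0,"wz":0}
    - {"dx":-0.048,"dy":-0.056,"dz":0,"wx":0,"wy":0,"wz":0}
    - {"dx":-0.072,"dy":-0.084,"dz":0,"wx":0,"wy":0,"wz":0}
    - {"dx":-0.096,"dy":-0.112,"dz":0,"wx":0,"wy":0,"wz":0}
    - {"dx":-0.12,"dy":-0.14,"dz":0,"wx":0,"wy":0.0005,"wz":0}
    - {"dx":-0.144,"dy":-0.168,"dz":0,"wx":0,"wy":0.0005,"wz":0}
    - {"dx":-0.168,"dy":-0.196,"dz":0,"wx":0,"wy":0.0005,"wz":0}
    - {"dx":-0.188,"dy":-0.22,"dz":0,"wx":0,"wy":0.0005,"wz":0}
    - {"dx":-0.2,"dy":-0.234,"dz":0,"wx":0,"wy":0.0005,"wz":0}
    - {"dx":-0.2,"dy":-0.234,"dz":-0.03,"wx":0,"wy":0.0005,"wz":0}
    - {"dx":-0.2,"dy":-0.234,"dz":-0.055,"wx":0,"wy":0.0005,"wz":0}
    - {"dx":-0.2,"dy":-0.234,"dz":-0.055,"wx":0,"wy":0.0005,"wz":0}
    - {"dx":-0.2,"dy":-0.234,"dz":-0.055,"wx":0,"wy":0.0005,"wz":0}

```text
time: 22.5
ee_pos: [0.4309, -0.1354, 0.2273]
ee_rot: [-0.004, 0.0, 1.0, -0.002]
force: [0.9, -0.4, 0.2]
finger_gap: 0.019
```

Run:
```python
from h import *
s=state();print(s["ee_pos"],s["ee_rot"].round(4),s["finger_gap"])
I={n:grab_frame(n) for n in("scene","side")}
for n in I:print(n,"pred foot",proj(camera_params(n),np.array([*s["ee_pos"][:2],s["ee_pos"][2]-.145])).round(1))
cv2.imwrite("pics/p6.png",np.vstack([cv2.resize(I["scene"][110:220,220:360],None,fx=3,fy=3,interpolation=2)[:,:420],cv2.resize(I["side"][200:300,220:360],None,fx=3,fy=3,interpolation=2)[:,:420]])[:600])
```

```text
[ 0.43093753 -0.13544617  0.22733322] [-0.004   0.      1.     -0.0016] 0.01904740719040322
scene pred foot [281.9 172.3]
side pred foot [273.2 256.9]
```

View pics/p6.png

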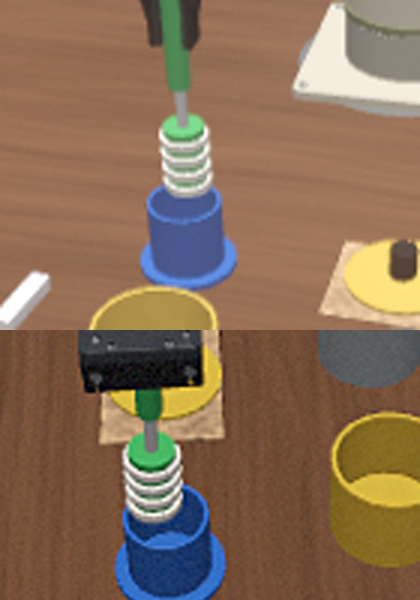

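The foot sits about 7 mm short in x of the holder centre, at crop x 154 against 166, from a slight backward tilt. In y it is centred. I'll straighten it and shift.

send_rows:
  increments:
    - {"dx":0.003,"dy":-0.001,"dz":0,"wx":0,"wy":-0.003,"wz":0}
    - {"dx":0.003,"dy":-0.001,"dz":0,"wx":0,"wy":-0.005,"wz":0}
    - {"dx":0.003,"dy":-0.001,"dz":0,"wx":0,"wy":-0.005,"wz":0}

```text
time: 22.85
ee_pos: [0.4358, -0.1368, 0.2298]
ee_rot: [0.015, 0.0, 1.0, -0.001]
force: [-0.3, 0.4, -0.2]
finger_gap: 0.0188
```

Run:
```python
from h import *
s=state();print(s["ee_pos"],s["ee_rot"].round(4),s["finger_gap"])
for n,w in(("scene",(255,140,310,180)),("side",(245,230,305,290))):
    c=camera_params(n);im=grab_frame(n);f=im.astype(int)
    m=(f.min(2)>130)&(f.max(2)-f.min(2)<60);z=np.zeros(m.shape,bool);z[w[1]:w[3],w[0]:w[2]]=1;m&=z
    ys,xs=np.nonzero(m);print(n,"bristle",xs.min(),xs.max(),ys.min(),ys.max(),"foot rows mid",(xs[ys>ys.max()-5].min()+xs[ys>ys.max()-5].max())/2, "top rows mid",(xs[ys<ys.min()+7].min()+xs[ys<ys.min()+7].max())/2)
    for X in((.434,-.138,s["ee_pos"][2]-.145),(.434,-.138,s["ee_pos"][2]-.085)):print(" want",proj(c,np.array(X)).round(1))
```

```text
[ 0.43584224 -0.13683228  0.22982038] [ 1.470e-02  2.000e-04  9.999e-01 -1.500e-03] 0.018810589802113475
scene bristle 271 289 141 176 foot rows mid 280.5 top rows mid 278.5
 want [280.6 172. ]
 want [278.9 152.9]
side bristle 264 283 237 262 foot rows mid 274.0 top rows mid 273.0
 want [274.5 257. ]
 want [272.8 240. ]
```

Foot and head now line up with the holder axis to within 1 px. Going down.

send_rows:
  increments:
    - {"dx":0,"dy":0,"dz":-0.015,"wx":0,"wy":0,"wz":0}
    - {"dx":0,"dy":0,"dz":-0.03,"wx":0,"wy":0,"wz":0}
    - {"dx":0,"dy":0,"dz":-0.045,"wx":0,"wy":0,"wz":0}
    - {"dx":0,"dy":0,"dz":-0.06,"wx":0,"wy":0,"wz":0}
    - {"dx":0,"dy":0,"dz":-0.07,"wx":0,"wy":0,"wz":0}
    - {"dx":0,"dy":0,"dz":-0.074,"wx":0,"wy":0,"wz":0}
    - {"dx":0,"dy":0,"dz":-0.074,"wx":0,"wy":0,"wz":0}

```text
time: 23.53
ee_pos: [0.4352, -0.1366, 0.1551]
ee_rot: [0.013, 0.0, 1.0, -0.002]
force: [-0.4, -0.4, -1.3]
finger_gap: 0.0191
```

send_rows:
  increments:
    - {"dx":0,"dy":0,"dz":-0.001,"wx":0,"wy":0,"wz":0}
    - {"dx":0,"dy":0,"dz":-0.002,"wx":0,"wy":0,"wz":0}
    - {"dx":0,"dy":0,"dz":-0.0025,"wx":0,"wy":0,"wz":0}
    - {"dx":0,"dy":0,"dz":-0.0025,"wx":0,"wy":0,"wz":0}

```text
time: 23.87
ee_pos: [0.4354, -0.1366, 0.1529]
ee_rot: [0.014, 0.0, 1.0, -0.001]
force: [-0.2, -0.3, -0.5]
finger_gap: 0.019
```

send_rows:
  increments:
    - {"dx":0,"dy":0,"dz":0,"wx":0,"wy":0,"wz":0}
    - {"dx":0,"dy":0,"dz":0,"wx":0,"wy":0,"wz":0}
    - {"dx":0,"dy":0,"dz":0,"wx":0,"wy":0,"wz":0}
    - {"dx":0,"dy":0,"dz":0,"wx":0,"wy":0,"wz":0}
    - {"dx":0,"dy":0,"dz":0,"wx":0,"wy":0,"wz":0}
    - {"dx":0,"dy":0,"dz":0,"wx":0,"wy":0,"wz":0}
  gripper: 0.6

```text
time: 24.37
ee_pos: [0.4355, -0.1366, 0.1529]
ee_rot: [0.014, 0.0, 1.0, -0.001]
force: [-0.1, -0.2, 0.2]
finger_gap: 0.0487
```

send_rows:
  increments:
    - {"dx":0,"dy":0,"dz":0.03,"wx":0,"wy":0,"wz":0}
    - {"dx":0,"dy":0,"dz":0.07,"wx":0,"wy":0,"wz":0}
    - {"dx":0,"dy":0,"dz":0.11,"wx":0,"wy":0.004,"wz":0}
    - {"dx":0,"dy":0,"dz":0.14,"wx":0,"wy":0.004,"wz":0}
    - {"dx":0.1,"dy":-0.12,"dz":0.14,"wx":0,"wy":0.004,"wz":0}
    - {"dx":0.1,"dy":-0.12,"dz":0.14,"wx":0,"wy":0.004,"wz":0}
    - {"dx":0.1,"dy":-0.12,"dz":0.14,"wx":0,"wy":0.004,"wz":0}
    - {"dx":0.1,"dy":-0.12,"dz":0.14,"wx":0,"wy":0.004,"wz":0}
    - {"dx":0.1,"dy":-0.12,"dz":0.14,"wx":0,"wy":0.004,"wz":0}
    - {"dx":0.1,"dy":-0.12,"dz":0.14,"wx":0,"wy":0.004,"wz":0}

```text
time: 25.2
ee_pos: [0.5362, -0.2552, 0.2923]
ee_rot: [0.0, -0.001, 1.0, -0.002]
force: [-0.2, 2.0, 1.9]
finger_gap: 0.0524
```

```bash
cat > bars.py <<'E'
from h import *
s=state();W=camera_params("wrist");print(s["time"],s["ee_pos"],s["ee_rot"].round(4))
I={n:grab_frame(n) for n in("wrist","scene","side")}
C={"wrist":W,"scene":camera_params("scene"),"side":camera_params("side")}
for n in I:
    cv2.imwrite(f"pics/b_{n}.png",I[n]);f=I[n].astype(int)
    m=(f.min(2)>130)&(f.max(2)-f.min(2)<60)
    for b in blobs(m,60):
        if b[1]>3000: continue
        P=plane(C[n],b[0],.012)
        if .3<P[0]<.8 and -.5<P[1]<.5:
            r=cv2.minAreaRect(np.argwhere(b[2])[:,::-1].astype(np.float32));q=np.array([plane(C[n],p,.014)[:2] for p in cv2.boxPoints(r)])
            e=max((q[1]-q[0],q[2]-q[1]),key=np.linalg.norm);print(n,b[0],b[1],P.round(4)[:2],"len",np.linalg.norm(e).round(3),"ang",np.degrees(np.arctan2(e[1],e[0])).round(1))
E
python3 bars.py; python3 -c "
import cv2,numpy as np
a=cv2.imread('pics/b_scene.png')[100:290,150:520];b=cv2.imread('pics/b_wrist.png')
cv2.imwrite('pics/p7.png',np.vstack([cv2.resize(a,(520,267)),cv2.resize(b,(520,325))]))"
```

```text
25.2 [ 0.53623489 -0.25524653  0.2923489 ] [ 5.0e-04 -1.4e-03  1.0e+00 -1.8e-03]
wrist [414.2, 87.4] 616 [ 0.4355 -0.1365] len 0.052 ang 97.7
wrist [636.8, 99.2] 206 [0.4468 0.1488] len 0.054 ang 14.4
wrist [312.9, 164.6] 777 [ 0.5328 -0.2628] len 0.071 ang 171.5
wrist [589.5, 238.4] 789 [0.636  0.1295] len 0.111 ang 131.1
wrist [599.3, 294.3] 1095 [0.7254 0.1651] len 0.088 ang 89.8
scene [472.3, 209.8] 1149 [0.3992 0.3764] len 0.163 ang 176.5
scene [400.5, 209.1] 744 [0.4354 0.1905] len 0.113 ang 101.9
scene [226.7, 210.3] 207 [ 0.536  -0.2621] len 0.085 ang 173.3
scene [355.5, 234.9] 606 [0.5603 0.089 ] len 0.113 ang 101.9
scene [425.1, 236.5] 219 [0.5305 0.2569] len 0.087 ang 11.3
scene [498.5, 260.9] 1681 [0.5789 0.4228] len 0.127 ang 79.7
side [270.2, 137.1] 360 [0.4309 0.4324] len 0.095 ang -4.9
side [325.4, 148.7] 140 [0.6071 0.3542] len 0.186 ang -10.1
side [295.7, 171.2] 61 [0.5048 0.2507] len 0.033 ang -93.8
side [273.2, 185.3] 564 [0.4349 0.1925] len 0.109 ang -5.0
side [353.3, 190.9] 66 [0.667  0.1476] len 0.1 ang 63.6
side [275.3, 266.3] 68 [ 0.4324 -0.1085] len 0.046 ang 8.4
side [321.8, 317.8] 278 [ 0.5329 -0.2648] len 0.071 ang -8.7
```

View pics/p7.png

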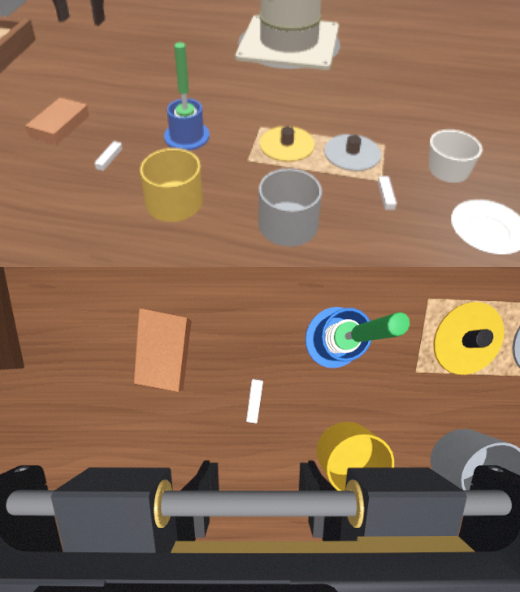

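The brush stands in its holder (181,100), both pots are open, and bar 1 is at wrist pixel (313,165), giving (0.533,-0.263) at -8.5°. I pick it up.

send_rows:
  increments:
    - {"dx":-0.003,"dy":-0.007,"dz":-0.035,"wx":0,"wy":0,"wz":-0.012}
    - {"dx":-0.003,"dy":-0.007,"dz":-0.075,"wx":0,"wy":0,"wz":-0.0236}
    - {"dx":-0.003,"dy":-0.007,"dz":-0.115,"wx":0,"wy":0,"wz":-0.0236}
    - {"dx":-0.003,"dy":-0.007,"dz":-0.155,"wx":0,"wy":0,"wz":-0.0236}
    - {"dx":-0.003,"dy":-0.007,"dz":-0.195,"wx":0,"wy":0,"wz":-0.0236}
    - {"dx":-0.003,"dy":-0.007,"dz":-0.23,"wx":0,"wy":0,"wz":-0.0236}
    - {"dx":-0.003,"dy":-0.007,"dz":-0.255,"wx":0,"wy":0,"wz":-0.0236}
    - {"dx":-0.003,"dy":-0.007,"dz":-0.267,"wx":0,"wy":0,"wz":-0.0236}
    - {"dx":-0.003,"dy":-0.007,"dz":-0.267,"wx":0,"wy":0,"wz":-0.0236}
    - {"dx":-0.003,"dy":-0.007,"dz":-0.267,"wx":0,"wy":0,"wz":-0.0236}

```text
time: 26.18
ee_pos: [0.5313, -0.2652, 0.026]
ee_rot: [-0.001, 0.076, 0.997, -0.003]
force: [0.6, 0.1, 0.1]
finger_gap: 0.0522
```

send_rows:
  increments:
    - {"dx":0.0015,"dy":0.002,"dz":-0.01,"wx":0,"wy":0,"wz":0}
    - {"dx":0.0015,"dy":0.002,"dz":-0.018,"wx":0,"wy":0,"wz":0}
    - {"dx":0.0015,"dy":0.002,"dz":-0.021,"wx":0,"wy":0,"wz":0}
    - {"dx":0.0015,"dy":0.002,"dz":-0.021,"wx":0,"wy":0,"wz":0}

```text
time: 26.52
ee_pos: [0.5326, -0.2628, 0.0046]
ee_rot: [-0.001, 0.076, 0.997, -0.003]
force: [-0.9, 0.1, 0.7]
finger_gap: 0.0521
```

send_rows:
  increments:
    - {"dx":0,"dy":0,"dz":0,"wx":0,"wy":0,"wz":0}
    - {"dx":0,"dy":0,"dz":0,"wx":0,"wy":0,"wz":0}
    - {"dx":0,"dy":0,"dz":0,"wx":0,"wy":0,"wz":0}
    - {"dx":0,"dy":0,"dz":0,"wx":0,"wy":0,"wz":0}
    - {"dx":0,"dy":0,"dz":0,"wx":0,"wy":0,"wz":0}
    - {"dx":0,"dy":0,"dz":0,"wx":0,"wy":0,"wz":0}
    - {"dx":0,"dy":0,"dz":0,"wx":0,"wy":0,"wz":0}
    - {"dx":0,"dy":0,"dz":0,"wx":0,"wy":0,"wz":0}
  gripper: 0
  force: 45

```text
time: 27.18
ee_pos: [0.5327, -0.2629, 0.0047]
ee_rot: [-0.001, 0.076, 0.997, -0.003]
force: [-0.7, -0.2, 1.7]
finger_gap: 0.0176
```

send_rows:
  increments:
    - {"dx":0,"dy":0,"dz":0.025,"wx":0,"wy":0,"wz":0}
    - {"dx":0,"dy":0,"dz":0.06,"wx":0,"wy":0,"wz":0}
    - {"dx":0,"dy":0,"dz":0.1,"wx":0,"wy":0,"wz":0}
    - {"dx":0,"dy":0,"dz":0.14,"wx":0,"wy":0,"wz":0}
    - {"dx":0,"dy":0,"dz":0.16,"wx":0,"wy":0,"wz":0}
    - {"dx":0,"dy":0,"dz":0.16,"wx":0,"wy":0,"wz":0}

```text
time: 27.68
ee_pos: [0.5343, -0.2643, 0.1692]
ee_rot: [0.002, 0.076, 0.997, -0.004]
force: [0.7, -1.1, -1.3]
finger_gap: 0.0177
```

send_rows:
  increments:
    - {"dx":-0.024,"dy":0.03,"dz":0,"wx":0,"wy":0,"wz":0.012}
    - {"dx":-0.024,"dy":0.065,"dz":0,"wx":0,"wy":0,"wz":0.024}
    - {"dx":-0.024,"dy":0.1,"dz":0,"wx":0,"wy":0,"wz":0.024}
    - {"dx":-0.024,"dy":0.14,"dz":0,"wx":0,"wy":0,"wz":0.024}
    - {"dx":-0.024,"dy":0.18,"dz":0,"wx":0,"wy":0,"wz":0.024}
    - {"dx":-0.024,"dy":0.22,"dz":0,"wx":0,"wy":0,"wz":0.024}
    - {"dx":-0.024,"dy":0.26,"dz":0,"wx":0,"wy":0,"wz":0.024}
    - {"dx":0,"dy":0.29,"dz":0,"wx":0,"wy":0,"wz":0.024}
    - {"dx":0.03,"dy":0.315,"dz":0,"wx":0,"wy":0,"wz":0.024}
    - {"dx":0.06,"dy":0.34,"dz":0,"wx":0,"wy":0,"wz":0.024}
    - {"dx":0.085,"dy":0.365,"dz":0,"wx":0,"wy":0,"wz":0.024}
    - {"dx":0.096,"dy":0.374,"dz":0,"wx":0,"wy":0,"wz":0.024}
    - {"dx":0.096,"dy":0.374,"dz":0,"wx":0,"wy":0,"wz":0.024}
    - {"dx":0.096,"dy":0.374,"dz":0,"wx":0,"wy":0,"wz":0.024}

```text
time: 28.85
ee_pos: [0.63, 0.1096, 0.1677]
ee_rot: [0.002, 0.001, 1.0, -0.004]
force: [0.3, 0.3, -2.0]
finger_gap: 0.0177
```

Run:
```python
from h import *
s=state();print(s["ee_pos"],s["ee_rot"].round(4))
I={n:grab_frame(n) for n in("scene","side")}
for n in I:
    print(n,"rim",proj(camera_params(n),np.array([.63,.1,.08])).round(1))
cv2.imwrite("pics/p8.png",np.vstack([cv2.resize(I["scene"][150:280,240:440],(450,292)),cv2.resize(I["side"][100:270,270:440],(450,300))]))
```

```text
[0.62998196 0.1095659  0.16768301] [ 0.0016  0.001   1.     -0.0043]
scene rim [356.8 233.9]
side rim [344.  185.3]
```

View pics/p8.png

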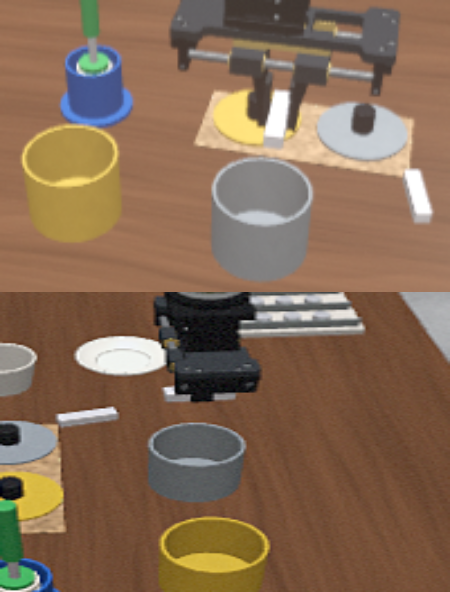

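Run:
```python
from h import *
T=np.linspace(0,6.28,90)
for n in("scene","side"):
    c=camera_params(n)
    for nm,cx,cy in(("Y",.619,-.104),("G",.630,.1)):
        for z in(.08,0):
            P=np.array([proj(c,np.array([cx+.05*np.cos(t),cy+.05*np.sin(t),z])) for t in T]);print(n,nm,z,P.min(0).round(1),P.max(0).round(1))
    im=grab_frame(n);f=im.astype(int);h=cv2.cvtColor(im,cv2.COLOR_BGR2HSV).astype(int)
    for nm,m,w in(("Y",(f[...,2]>f[...,0]+60)&(f[...,1]>f[...,0]*1.5+25),{"scene":(240,195,310,262),"side":(320,220,385,285)}[n]),("G",(h[...,1]<60),{"scene":(322,215,395,280),"side":(315,165,375,225)}[n])):
        z=np.zeros(m.shape,bool);z[w[1]:w[3],w[0]:w[2]]=1;b=max(blobs(m&z),key=lambda t:t[1]);ys,xs=np.nonzero(b[2]);print("  meas",nm,xs.min(),xs.max(),ys.min(),ys.max())
```

```text
scene Y 0.08 [249.7 205.3] [292.6 233. ]
scene Y 0 [253.6 229.7] [294.4 258. ]
scene G 0.08 [334.4 219.4] [379.3 249.8]
scene G 0 [334.1 244.2] [376.7 275.1]
  meas Y 250 293 206 257
  meas G 334 378 219 275
side Y 0.08 [330.2 226.7] [371.5 258.1]
side Y 0 [329.4 247.4] [368.7 278.5]
side G 0.08 [325.7 173.3] [362.3 197.9]
side G 0 [325.2 194. ] [360.2 218.7]
  meas Y 330 371 227 278
  meas G 326 362 174 218
```

The pot outlines match the predicted positions to within 1 px and the bar is held aligned over the grey pot. Lowering it in.

send_rows:
  increments:
    - {"dx":0,"dy":0,"dz":-0.03,"wx":0,"wy":0,"wz":0}
    - {"dx":0,"dy":0,"dz":-0.06,"wx":0,"wy":0,"wz":0}
    - {"dx":0,"dy":0,"dz":-0.09,"wx":0,"wy":0,"wz":0}
    - {"dx":0,"dy":0,"dz":-0.115,"wx":0,"wy":0,"wz":0}
    - {"dx":0,"dy":0,"dz":-0.135,"wx":0,"wy":0,"wz":0}
    - {"dx":0,"dy":0,"dz":-0.145,"wx":0,"wy":0,"wz":0}
    - {"dx":0,"dy":0,"dz":-0.146,"wx":0,"wy":0,"wz":0}
    - {"dx":0,"dy":0,"dz":-0.146,"wx":0,"wy":0,"wz":0}

```text
time: 29.72
ee_pos: [0.6297, 0.1084, 0.0239]
ee_rot: [0.002, 0.002, 1.0, -0.003]
force: [-0.6, -0.2, -1.2]
finger_gap: 0.0174
```

send_rows:
  increments:
    - {"dx":0,"dy":0,"dz":0,"wx":0,"wy":0,"wz":0}
    - {"dx":0,"dy":0,"dz":0,"wx":0,"wy":0,"wz":0}
    - {"dx":0,"dy":0,"dz":0,"wx":0,"wy":0,"wz":0}
    - {"dx":0,"dy":0,"dz":0,"wx":0,"wy":0,"wz":0}
  gripper: 0.33

```text
time: 30.05
ee_pos: [0.6303, 0.1085, 0.0248]
ee_rot: [0.003, 0.002, 1.0, -0.003]
force: [-0.4, 0.6, -0.1]
finger_gap: 0.0277
```

send_rows:
  increments:
    - {"dx":0,"dy":0,"dz":0.03,"wx":0,"wy":0,"wz":0}
    - {"dx":0,"dy":0,"dz":0.07,"wx":0,"wy":0,"wz":0}
    - {"dx":0,"dy":0,"dz":0.11,"wx":0,"wy":0,"wz":0}
    - {"dx":0,"dy":0,"dz":0.15,"wx":0,"wy":0,"wz":0}
    - {"dx":0,"dy":0,"dz":0.19,"wx":0,"wy":0,"wz":0}
    - {"dx":-0.025,"dy":0.035,"dz":0.22,"wx":0,"wy":0,"wz":0.01}
    - {"dx":-0.05,"dy":0.07,"dz":0.25,"wx":0,"wy":0,"wz":0.02}
    - {"dx":-0.08,"dy":0.11,"dz":0.26,"wx":0,"wy":0,"wz":0.035}
    - {"dx":-0.1,"dy":0.145,"dz":0.26,"wx":0,"wy":0,"wz":0.035}
    - {"dx":-0.1,"dy":0.145,"dz":0.26,"wx":0,"wy":0,"wz":0.035}
    - {"dx":-0.1,"dy":0.145,"dz":0.26,"wx":0,"wy":0,"wz":0.035}
  gripper: 0.6

```text
time: 30.97
ee_pos: [0.5272, 0.2607, 0.2857]
ee_rot: [0.003, -0.112, 0.994, -0.001]
force: [0.1, 0.8, -0.3]
finger_gap: 0.0523
```

```bash
python3 bars.py|grep -v "^side"; python3 -c "
import cv2,numpy as np
a=cv2.imread('pics/b_scene.png')[150:290,240:520];b=cv2.imread('pics/b_wrist.png')
cv2.imwrite('pics/p9.png',np.vstack([cv2.resize(a,(520,260)),cv2.resize(b,(520,325))]))"
```

```text
30.9667 [0.52723246 0.260703   0.28567452] [ 3.400e-03 -1.123e-01  9.937e-01 -9.000e-04]
wrist [315.7, 165.5] 790 [0.5264 0.2566] len 0.071 ang 13.1
wrist [174.2, 217.7] 2266 [0.6397 0.0839] len 0.113 ang 102.1
scene [472.4, 209.8] 1152 [0.3992 0.3767] len 0.163 ang 176.5
scene [400.5, 209.1] 748 [0.4354 0.1905] len 0.113 ang 101.9
scene [356.2, 237.6] 830 [0.5695 0.0922] len 0.147 ang 41.8
scene [425.1, 236.5] 219 [0.5305 0.2569] len 0.087 ang 11.3
scene [498.6, 261.0] 1685 [0.5792 0.423 ] len 0.128 ang 164.8
```

View pics/p9.png

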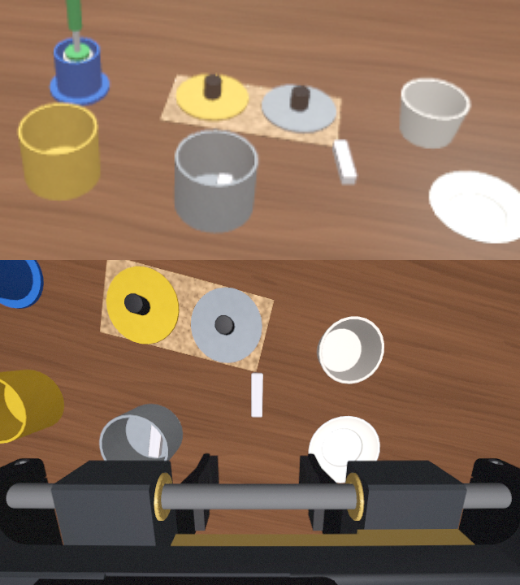

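Bar 1 lies in the grey pot. Bar 2 is at wrist pixel (316,165), giving (0.526,0.257) at 13°, already aligned with the jaws.

send_rows:
  increments:
    - {"dx":-0.001,"dy":-0.004,"dz":-0.035,"wx":0,"wy":0,"wz":0}
    - {"dx":-0.001,"dy":-0.004,"dz":-0.075,"wx":0,"wy":0,"wz":0}
    - {"dx":-0.001,"dy":-0.004,"dz":-0.115,"wx":0,"wy":0,"wz":0}
    - {"dx":-0.001,"dy":-0.004,"dz":-0.155,"wx":0,"wy":0,"wz":0}
    - {"dx":-0.001,"dy":-0.004,"dz":-0.195,"wx":0,"wy":0,"wz":0}
    - {"dx":-0.001,"dy":-0.004,"dz":-0.23,"wx":0,"wy":0,"wz":0}
    - {"dx":-0.001,"dy":-0.004,"dz":-0.252,"wx":0,"wy":0,"wz":0}
    - {"dx":-0.001,"dy":-0.004,"dz":-0.26,"wx":0,"wy":0,"wz":0}
    - {"dx":-0.001,"dy":-0.004,"dz":-0.26,"wx":0,"wy":0,"wz":0}

```text
time: 31.87
ee_pos: [0.5292, 0.2471, 0.0238]
ee_rot: [0.003, -0.106, 0.994, -0.004]
force: [-0.5, 0.3, 0.4]
finger_gap: 0.0521
```

send_rows:
  increments:
    - {"dx":-0.0028,"dy":0.0095,"dz":0,"wx":0,"wy":0,"wz":0}
    - {"dx":-0.0028,"dy":0.0095,"dz":0,"wx":0,"wy":0,"wz":0}
    - {"dx":-0.0028,"dy":0.0095,"dz":0,"wx":0,"wy":0,"wz":0}

```text
time: 32.12
ee_pos: [0.5272, 0.2578, 0.0254]
ee_rot: [0.004, -0.107, 0.994, -0.003]
force: [-0.1, 0.9, 1.0]
finger_gap: 0.0524
```

```bash
python3 -c "
from h import *
s=state();print(s['ee_pos'],s['ee_rot'],s['qpos'].round(2))
c=camera_params('scene');im=grab_frame('scene');cv2.imwrite('pics/p10.png',cv2.resize(im[160:290,330:520],(570,390)))"
```

```text
[0.52720629 0.25782165 0.02540128] [ 0.00368736 -0.10705731  0.9942418  -0.00289488] [-1.24  0.6   0.9   1.81 -0.55  1.    1.67]
```

View pics/p10.png

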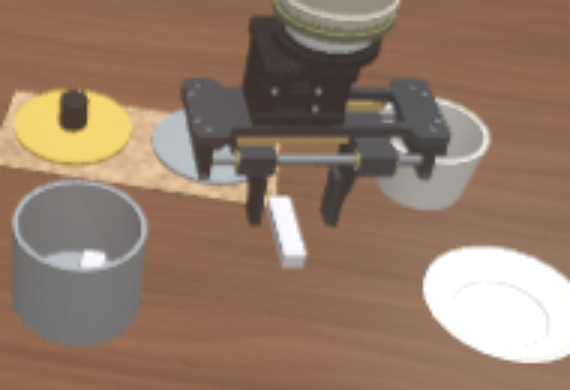

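The bar lies between the open fingers at (285,230). Descend and grip.

send_rows:
  increments:
    - {"dx":-0.001,"dy":0,"dz":-0.01,"wx":0,"wy":0,"wz":0}
    - {"dx":-0.001,"dy":0,"dz":-0.018,"wx":0,"wy":0,"wz":0}
    - {"dx":-0.001,"dy":0,"dz":-0.0205,"wx":0,"wy":0,"wz":0}
    - {"dx":-0.001,"dy":0,"dz":-0.0205,"wx":0,"wy":0,"wz":0}

```text
time: 32.5
ee_pos: [0.5255, 0.2571, 0.0036]
ee_rot: [0.003, -0.107, 0.994, -0.003]
force: [-0.2, -0.3, 0.1]
finger_gap: 0.0523
```

send_rows:
  increments:
    - {"dx":0,"dy":0,"dz":0,"wx":0,"wy":0,"wz":0}
    - {"dx":0,"dy":0,"dz":0,"wx":0,"wy":0,"wz":0}
    - {"dx":0,"dy":0,"dz":0,"wx":0,"wy":0,"wz":0}
    - {"dx":0,"dy":0,"dz":0,"wx":0,"wy":0,"wz":0}
    - {"dx":0,"dy":0,"dz":0,"wx":0,"wy":0,"wz":0}
    - {"dx":0,"dy":0,"dz":0,"wx":0,"wy":0,"wz":0}
    - {"dx":0,"dy":0,"dz":0,"wx":0,"wy":0,"wz":0}
    - {"dx":0,"dy":0,"dz":0,"wx":0,"wy":0,"wz":0}
  gripper: 0

```text
time: 33.17
ee_pos: [0.5255, 0.2571, 0.0038]
ee_rot: [0.003, -0.107, 0.994, -0.003]
force: [-0.2, -0.0, 0.9]
finger_gap: 0.0177
```

send_rows:
  increments:
    - {"dx":0,"dy":0,"dz":0.025,"wx":0,"wy":0,"wz":0}
    - {"dx":0,"dy":0,"dz":0.06,"wx":0,"wy":0,"wz":0}
    - {"dx":0,"dy":0,"dz":0.1,"wx":0,"wy":0,"wz":0}
    - {"dx":0,"dy":0,"dz":0.14,"wx":0,"wy":0,"wz":0}
    - {"dx":0,"dy":0,"dz":0.16,"wx":0,"wy":0,"wz":0}
    - {"dx":0,"dy":0,"dz":0.16,"wx":0,"wy":0,"wz":0}

```text
time: 33.67
ee_pos: [0.5277, 0.2577, 0.1683]
ee_rot: [0.006, -0.107, 0.994, -0.002]
force: [0.9, -0.1, -1.2]
finger_gap: 0.0177
```

send_rows:
  increments:
    - {"dx":0.018,"dy":-0.03,"dz":0,"wx":0,"wy":0,"wz":-0.01}
    - {"dx":0.036,"dy":-0.06,"dz":0,"wx":0,"wy":0.001,"wz":-0.02}
    - {"dx":0.054,"dy":-0.09,"dz":0,"wx":0,"wy":0.0015,"wz":-0.034}
    - {"dx":0.072,"dy":-0.12,"dz":0,"wx":0,"wy":0.0015,"wz":-0.034}
    - {"dx":0.09,"dy":-0.15,"dz":0,"wx":0,"wy":0.0015,"wz":-0.034}
    - {"dx":0.102,"dy":-0.17,"dz":0,"wx":0,"wy":0.0015,"wz":-0.034}
    - {"dx":0.102,"dy":-0.17,"dz":0,"wx":0,"wy":0.0015,"wz":-0.034}
    - {"dx":0.102,"dy":-0.17,"dz":0,"wx":0,"wy":0.0015,"wz":-0.034}

```text
time: 34.33
ee_pos: [0.6296, 0.0855, 0.1672]
ee_rot: [0.0, 0.002, 1.0, -0.002]
force: [0.1, 1.4, -1.4]
finger_gap: 0.0174
```

send_rows:
  increments:
    - {"dx":0,"dy":0,"dz":-0.03,"wx":0,"wy":0,"wz":0}
    - {"dx":0,"dy":0,"dz":-0.06,"wx":0,"wy":0,"wz":0}
    - {"dx":0,"dy":0,"dz":-0.075,"wx":0,"wy":0,"wz":0}
    - {"dx":0,"dy":0,"dz":-0.075,"wx":0,"wy":0,"wz":0}

```text
time: 34.67
ee_pos: [0.6269, 0.0871, 0.0882]
ee_rot: [-0.003, 0.001, 1.0, -0.003]
force: [0.5, -0.4, -1.8]
finger_gap: 0.0172
```

send_rows:
  increments:
    - {"dx":0.003,"dy":0.002,"dz":0,"wx":0,"wy":0,"wz":0}
    - {"dx":0.003,"dy":0.002,"dz":-0.02,"wx":0,"wy":0,"wz":0}
    - {"dx":0.003,"dy":0.002,"dz":-0.04,"wx":0,"wy":0,"wz":0}
    - {"dx":0.003,"dy":0.002,"dz":-0.055,"wx":0,"wy":0,"wz":0}
    - {"dx":0.003,"dy":0.002,"dz":-0.057,"wx":0,"wy":0,"wz":0}
    - {"dx":0.003,"dy":0.002,"dz":-0.057,"wx":0,"wy":0,"wz":0}

```text
time: 35.17
ee_pos: [0.6299, 0.0893, 0.0314]
ee_rot: [-0.003, 0.001, 1.0, -0.003]
force: [0.7, 0.2, -1.4]
finger_gap: 0.0175
```

send_rows:
  increments:
    - {"dx":0,"dy":0,"dz":0,"wx":0,"wy":0,"wz":0}
    - {"dx":0,"dy":0,"dz":0,"wx":0,"wy":0,"wz":0}
    - {"dx":0,"dy":0,"dz":0,"wx":0,"wy":0,"wz":0}
    - {"dx":0,"dy":0,"dz":0,"wx":0,"wy":0,"wz":0}
  gripper: 0.33

```text
time: 35.5
ee_pos: [0.6305, 0.0894, 0.0323]
ee_rot: [-0.003, 0.001, 1.0, -0.002]
force: [0.1, 0.1, -0.2]
finger_gap: 0.0281
```

send_rows:
  increments:
    - {"dx":0,"dy":0,"dz":0.03,"wx":0,"wy":0,"wz":0}
    - {"dx":0,"dy":0,"dz":0.07,"wx":0,"wy":0,"wz":0}
    - {"dx":0,"dy":0,"dz":0.11,"wx":0,"wy":0,"wz":0}
    - {"dx":0,"dy":0,"dz":0.15,"wx":0,"wy":0,"wz":0}
    - {"dx":-0.03,"dy":-0.005,"dz":0.17,"wx":0,"wy":0,"wz":0}
    - {"dx":-0.07,"dy":-0.01,"dz":0.17,"wx":0,"wy":0,"wz":0}
    - {"dx":-0.11,"dy":-0.015,"dz":0.17,"wx":0,"wy":0,"wz":0}
    - {"dx":-0.15,"dy":-0.02,"dz":0.17,"wx":0,"wy":0,"wz":0}
    - {"dx":-0.18,"dy":-0.023,"dz":0.17,"wx":0,"wy":0,"wz":0}
    - {"dx":-0.194,"dy":-0.025,"dz":0.17,"wx":0,"wy":0,"wz":0}
    - {"dx":-0.194,"dy":-0.025,"dz":0.17,"wx":0,"wy":0,"wz":0}
    - {"dx":-0.194,"dy":-0.025,"dz":0.17,"wx":0,"wy":0,"wz":0}
  gripper: 0.65

```text
time: 36.5
ee_pos: [0.4345, 0.0643, 0.2024]
ee_rot: [-0.002, 0.0, 1.0, 0.001]
force: [-0.1, 0.4, 0.2]
finger_gap: 0.0564
```

Run:
```python
from h import *
s=state();W=camera_params("wrist");print(s["ee_pos"],s["ee_rot"].round(4))
I={n:grab_frame(n) for n in("scene","side")}
T=np.linspace(0,6.28,90)
for nm,cx,cy in(("Y",.434,.064),("G",.4355,.1895)):
    q=[]
    for n,w in(("scene",{"Y":(325,185,376,222),"G":(370,185,420,225)}),("side",{"Y":(245,195,305,245),"G":(245,160,305,200)})):
        c=camera_params(n);im=I[n];b=[x for x in blobs((im.max(2)<95),8) if w[nm][0]<x[0][0]<w[nm][2] and w[nm][1]<x[0][1]<w[nm][3]]
        print(nm,n,[x[:2] for x in b],"pred knob",proj(c,np.array([cx,cy,.034])).round(1))
cv2.imwrite("pics/p11.png",np.vstack([cv2.resize(I["scene"][150:290,240:520],(560,280)),cv2.resize(I["side"][130:290,230:410],(560,300))]))
```

```text
[0.43451957 0.06425377 0.20240897] [-2.5e-03  4.0e-04  1.0e+00  8.0e-04]
Y scene [([354.4, 198.4], 58)] pred knob [353.9 196.3]
Y side [([273.6, 211.0], 101), ([276.4, 238.6], 54), ([268.3, 227.0], 9)] pred knob [273.6 210.9]
G scene [([401.2, 202.7], 94)] pred knob [401.  202.6]
G side [([272.6, 180.6], 94)] pred knob [273.  180.4]
```

View pics/p11.png

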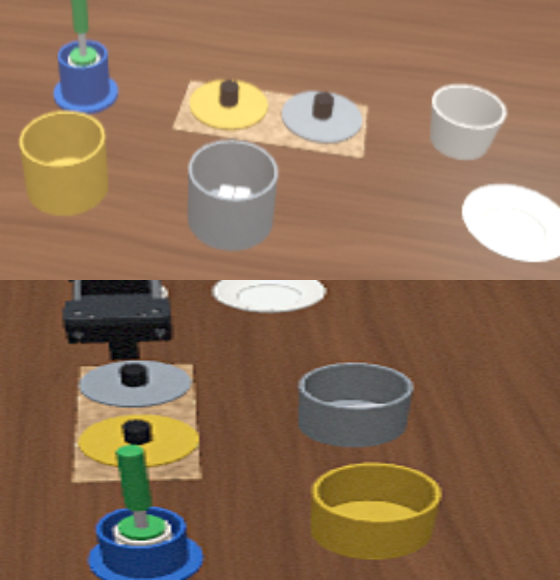

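Both silver bars lie flat side by side in the grey pot at (233,190), and both lids are where I put them. Fetching the yellow lid.

send_rows:
  increments:
    - {"dx":0,"dy":0,"dz":-0.03,"wx":0,"wy":-0.0008,"wz":0}
    - {"dx":0,"dy":0,"dz":-0.065,"wx":0,"wy":-0.0008,"wz":0}
    - {"dx":0,"dy":0,"dz":-0.1,"wx":0,"wy":-0.0008,"wz":0}
    - {"dx":0,"dy":0,"dz":-0.13,"wx":0,"wy":-0.0008,"wz":0}
    - {"dx":0,"dy":0,"dz":-0.155,"wx":0,"wy":-0.0008,"wz":0}
    - {"dx":0,"dy":0,"dz":-0.17,"wx":0,"wy":-0.0008,"wz":0}
    - {"dx":0,"dy":0,"dz":-0.176,"wx":0,"wy":-0.0008,"wz":0}
    - {"dx":0,"dy":0,"dz":-0.177,"wx":0,"wy":-0.0008,"wz":0}
    - {"dx":0,"dy":0,"dz":-0.177,"wx":0,"wy":-0.0008,"wz":0}

```text
time: 37.35
ee_pos: [0.4367, 0.064, 0.0265]
ee_rot: [0.0, 0.001, 1.0, -0.0]
force: [0.3, 0.3, 0.4]
finger_gap: 0.0567
```

send_rows:
  increments:
    - {"dx":0,"dy":0,"dz":0,"wx":0,"wy":0,"wz":0}
    - {"dx":0,"dy":0,"dz":0,"wx":0,"wy":0,"wz":0}
    - {"dx":0,"dy":0,"dz":0,"wx":0,"wy":0,"wz":0}
    - {"dx":0,"dy":0,"dz":0,"wx":0,"wy":0,"wz":0}
    - {"dx":0,"dy":0,"dz":0,"wx":0,"wy":0,"wz":0}
    - {"dx":0,"dy":0,"dz":0,"wx":0,"wy":0,"wz":0}
    - {"dx":0,"dy":0,"dz":0,"wx":0,"wy":0,"wz":0}
    - {"dx":0,"dy":0,"dz":0,"wx":0,"wy":0,"wz":0}
  gripper: 0
  force: 40

```text
time: 38.02
ee_pos: [0.4368, 0.0643, 0.0268]
ee_rot: [0.0, 0.001, 1.0, -0.0]
force: [-1.9, 1.5, 7.1]
finger_gap: 0.0248
```

send_rows:
  increments:
    - {"dx":0,"dy":0,"dz":0.02,"wx":0,"wy":0,"wz":0}
    - {"dx":0,"dy":0,"dz":0.055,"wx":0,"wy":0,"wz":0}
    - {"dx":0,"dy":0,"dz":0.09,"wx":0,"wy":0,"wz":0}
    - {"dx":0,"dy":0,"dz":0.125,"wx":0,"wy":0,"wz":0}
    - {"dx":0,"dy":0,"dz":0.15,"wx":0,"wy":0,"wz":0}
    - {"dx":0,"dy":0,"dz":0.15,"wx":0,"wy":0,"wz":0}

```text
time: 38.52
ee_pos: [0.4387, 0.0657, 0.1816]
ee_rot: [0.003, -0.0, 1.0, 0.003]
force: [1.7, 1.2, -0.7]
finger_gap: 0.0251
```

send_rows:
  increments:
    - {"dx":0.03,"dy":-0.028,"dz":0,"wx":0,"wy":0,"wz":0}
    - {"dx":0.06,"dy":-0.056,"dz":0,"wx":-0.001,"wy":0.0009,"wz":0}
    - {"dx":0.09,"dy":-0.084,"dz":0,"wx":-0.001,"wy":0.0009,"wz":0}
    - {"dx":0.12,"dy":-0.112,"dz":0,"wx":-0.001,"wy":0.0009,"wz":0}
    - {"dx":0.15,"dy":-0.14,"dz":0,"wx":-0.001,"wy":0.0009,"wz":0}
    - {"dx":0.175,"dy":-0.163,"dz":0,"wx":-0.001,"wy":0.0009,"wz":0}
    - {"dx":0.183,"dy":-0.17,"dz":0,"wx":-0.001,"wy":0.0009,"wz":0}
    - {"dx":0.183,"dy":-0.17,"dz":-0.03,"wx":-0.001,"wy":0.0009,"wz":0}
    - {"dx":0.183,"dy":-0.17,"dz":-0.055,"wx":-0.001,"wy":0.0009,"wz":0}
    - {"dx":0.183,"dy":-0.17,"dz":-0.067,"wx":-0.001,"wy":0.0009,"wz":0}
    - {"dx":0.183,"dy":-0.17,"dz":-0.067,"wx":-0.001,"wy":0.0009,"wz":0}
    - {"dx":0.183,"dy":-0.17,"dz":-0.067,"wx":-0.001,"wy":0.0009,"wz":0}

```text
time: 39.52
ee_pos: [0.6209, -0.1042, 0.1142]
ee_rot: [-0.001, 0.0, 1.0, -0.0]
force: [-0.8, -0.1, -0.4]
finger_gap: 0.0253
```

```bash
cat > ext.py <<'E'
from h import *
import sys
# outline of yellow (pot+lid) measured vs lid disc and pot outlines predicted; args: colour lidx lidy lidz potx poty
col=sys.argv[1];lx,ly,lz,px,py=map(float,sys.argv[2:])
T=np.linspace(0,6.28,120);s=state();print(s["ee_pos"].round(4),s["ee_rot"].round(4),s["finger_gap"])
for n in("scene","side"):
    c=camera_params(n);im=grab_frame(n);cv2.imwrite(f"pics/e_{n}.png",im);f=im.astype(int);h=cv2.cvtColor(im,cv2.COLOR_BGR2HSV).astype(int)
    m=(f[...,2]>f[...,0]+60)&(f[...,1]>f[...,0]*1.5+25) if col=="Y" else (h[...,1]<60)&(f.max(2)>75)
    ctr=proj(c,np.array([px,py,.06])).astype(int);z=np.zeros(m.shape,bool);z[ctr[1]-45:ctr[1]+45,ctr[0]-36:ctr[0]+36]=1
    b=max(blobs(m&z),key=lambda t:t[1]);ys,xs=np.nonzero(b[2])
    print(n,{int(y):(int(xs[ys==y].min()),int(xs[ys==y].max())) for y in range(ys.min(),ys.max()+1,3)},"rows",ys.min(),ys.max())
    for nm,r,X in(("disc top",.053,(lx,ly,lz+.015)),("disc bot",.053,(lx,ly,lz+.010)),("rim",.05,(px,py,.08)),("foot",.05,(px,py,0))):
        P=np.array([proj(c,np.array(X)+[r*np.cos(t),r*np.sin(t),0]) for t in T]);print("  ",nm,P.min(0).round(1),P.max(0).round(1))
E
python3 ext.py Y .619 -.104 .09 .619 -.104; python3 -c "
import cv2,numpy as np
a=cv2.imread('pics/e_scene.png')[170:270,220:330];b=cv2.imread('pics/e_side.png')[190:290,290:400]
cv2.imwrite('pics/p12.png',cv2.resize(np.hstack([a,b]),None,fx=3.5,fy=3.5,interpolation=2))"
```

```text
[ 0.6209 -0.1042  0.1142] [-6.e-04  2.e-04  1.e+00 -4.e-04] 0.025320849467995586
scene {198: (280, 283), 201: (255, 288), 204: (251, 290), 207: (249, 292), 210: (248, 293), 213: (247, 292), 216: (248, 291), 219: (250, 292), 222: (250, 292), 225: (251, 292), 228: (251, 292), 231: (251, 292), 234: (252, 292), 237: (252, 293), 240: (253, 293), 243: (253, 293), 246: (254, 292), 249: (255, 290), 252: (257, 287), 255: (261, 282)} rows 198 257
   disc top [247.1 196.4] [293.3 225.5]
   disc bot [247.4 198. ] [293.4 227.2]
   rim [249.7 205.3] [292.6 233. ]
   foot [253.6 229.7] [294.4 258. ]
side {221: (338, 340), 224: (334, 340), 227: (332, 343), 230: (330, 343), 233: (330, 343), 236: (330, 343), 239: (331, 373), 242: (330, 372), 245: (330, 371), 248: (330, 370), 251: (330, 370), 254: (330, 369), 257: (330, 369), 260: (330, 369), 263: (330, 368), 266: (330, 368), 269: (332, 367), 272: (334, 364), 275: (338, 361), 278: (345, 355)} rows 221 278
   disc top [329.2 218.9] [373.7 252.2]
   disc bot [329.2 220.3] [373.5 253.6]
   rim [330.2 226.7] [371.5 258.1]
   foot [329.4 247.4] [368.7 278.5]
```

View pics/p12.png

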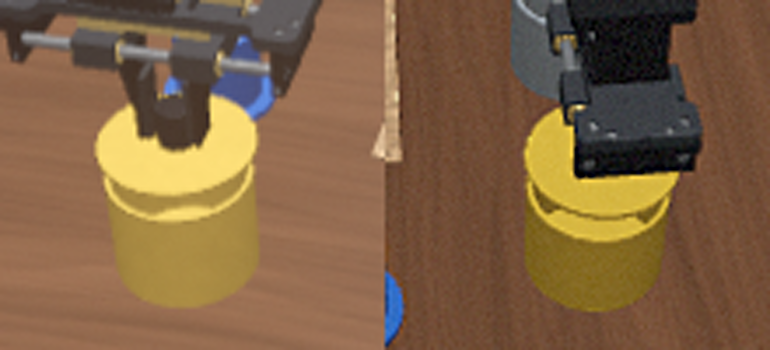

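The lid disc spans 247–293 px against a predicted 247–293, so it is centred over the pot. Lowering it.

send_rows:
  increments:
    - {"dx":0,"dy":0,"dz":-0.006,"wx":0,"wy":0,"wz":0}
    - {"dx":0,"dy":0,"dz":-0.012,"wx":0,"wy":0,"wz":0}
    - {"dx":0,"dy":0,"dz":-0.017,"wx":0,"wy":0,"wz":0}
    - {"dx":0,"dy":0,"dz":-0.0205,"wx":0,"wy":0,"wz":0}
    - {"dx":0,"dy":0,"dz":-0.0205,"wx":0,"wy":0,"wz":0}

```text
time: 40.03
ee_pos: [0.6216, -0.1029, 0.0949]
ee_rot: [0.001, -0.001, 1.0, 0.0]
force: [0.2, -0.5, -2.0]
finger_gap: 0.0251
```

send_rows:
  increments:
    - {"dx":-0.0005,"dy":-0.001,"dz":-0.001,"wx":0,"wy":0,"wz":0}
    - {"dx":-0.0005,"dy":-0.001,"dz":-0.002,"wx":0,"wy":0,"wz":0}
    - {"dx":-0.0005,"dy":-0.001,"dz":-0.0025,"wx":0,"wy":0,"wz":0}
    - {"dx":-0.0005,"dy":-0.001,"dz":-0.0025,"wx":0,"wy":0,"wz":0}

```text
time: 40.37
ee_pos: [0.621, -0.1041, 0.0929]
ee_rot: [0.001, -0.001, 1.0, 0.0]
force: [-2.8, 0.7, 4.8]
finger_gap: 0.025
```

send_rows:
  increments:
    - {"dx":0,"dy":0,"dz":0,"wx":0,"wy":0,"wz":0}
    - {"dx":0,"dy":0,"dz":0,"wx":0,"wy":0,"wz":0}
    - {"dx":0,"dy":0,"dz":0,"wx":0,"wy":0,"wz":0}
    - {"dx":0,"dy":0,"dz":0,"wx":0,"wy":0,"wz":0}
    - {"dx":0,"dy":0,"dz":0,"wx":0,"wy":0,"wz":0}
    - {"dx":0,"dy":0,"dz":0,"wx":0,"wy":0,"wz":0}
  gripper: 0.65

```text
time: 40.87
ee_pos: [0.621, -0.1041, 0.0928]
ee_rot: [0.001, -0.001, 1.0, 0.0]
force: [1.5, 0.1, -0.3]
finger_gap: 0.0539
```

send_rows:
  increments:
    - {"dx":0,"dy":0,"dz":0.03,"wx":0,"wy":0,"wz":0}
    - {"dx":0,"dy":0,"dz":0.07,"wx":0,"wy":0,"wz":0}
    - {"dx":0,"dy":0,"dz":0.11,"wx":0,"wy":0,"wz":0}
    - {"dx":-0.025,"dy":0.04,"dz":0.11,"wx":0,"wy":0,"wz":0}
    - {"dx":-0.05,"dy":0.08,"dz":0.11,"wx":0,"wy":0,"wz":0}
    - {"dx":-0.07,"dy":0.11,"dz":0.11,"wx":0,"wy":0,"wz":0}
    - {"dx":-0.09,"dy":0.145,"dz":0.11,"wx":0,"wy":0,"wz":0}
    - {"dx":-0.11,"dy":0.175,"dz":0.11,"wx":0,"wy":0,"wz":0}
    - {"dx":-0.13,"dy":0.21,"dz":0.11,"wx":0,"wy":0,"wz":0}
    - {"dx":-0.15,"dy":0.24,"dz":0.11,"wx":0,"wy":0,"wz":0}
    - {"dx":-0.17,"dy":0.27,"dz":0.11,"wx":0,"wy":0,"wz":0}
    - {"dx":-0.185,"dy":0.293,"dz":0.11,"wx":0,"wy":0,"wz":0}
    - {"dx":-0.185,"dy":0.293,"dz":0.11,"wx":0,"wy":0,"wz":0}
    - {"dx":-0.185,"dy":0.293,"dz":0.11,"wx":0,"wy":0,"wz":0}

```text
time: 42.03
ee_pos: [0.4347, 0.1913, 0.2029]
ee_rot: [0.0, -0.004, 1.0, 0.001]
force: [0.5, -0.3, 0.1]
finger_gap: 0.0569
```

```bash
python3 ext.py Y .619 -.104 .07 .619 -.104|sed 's/{.*}//'; python3 -c "
import cv2,numpy as np
a=cv2.imread('pics/e_scene.png')[170:270,220:330];b=cv2.imread('pics/e_side.png')[190:290,290:400]
cv2.imwrite('pics/p13.png',cv2.resize(np.hstack([a,b]),None,fx=3.5,fy=3.5,interpolation=2))"
```

```text
[0.4347 0.1913 0.2029] [ 4.0e-04 -3.5e-03  1.0e+00  1.3e-03] 0.05688205157225333
scene  rows 204 257
   disc top [248.2 202.9] [293.8 232.2]
   disc bot [248.4 204.5] [293.9 233.9]
   rim [249.7 205.3] [292.6 233. ]
   foot [253.6 229.7] [294.4 258. ]
side  rows 225 278
   disc top [329.  224.4] [373.  257.7]
   disc bot [329.  225.8] [372.8 259.1]
   rim [330.2 226.7] [371.5 258.1]
   foot [329.4 247.4] [368.7 278.5]
```

View pics/p13.png

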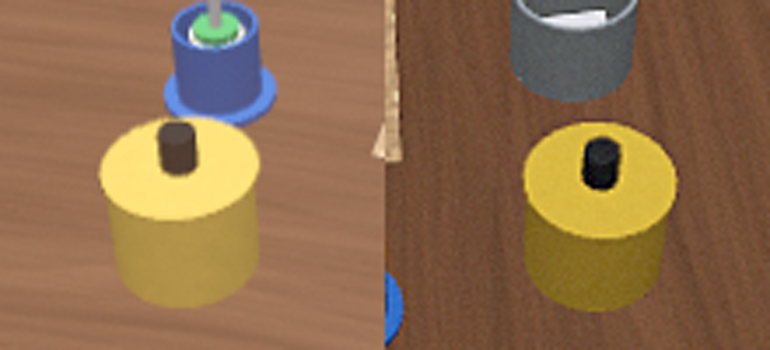

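The yellow lid is seated flat; disc rows match the predicted seated rows to within about 1 px. I've spent the viewing budget, so from here I check by numbers only. Grey lid next.

send_rows:
  increments:
    - {"dx":0,"dy":-0.002,"dz":-0.03,"wx":0,"wy":0,"wz":0}
    - {"dx":0,"dy":-0.002,"dz":-0.065,"wx":0,"wy":0,"wz":0}
    - {"dx":0,"dy":-0.002,"dz":-0.1,"wx":0,"wy":0,"wz":0}
    - {"dx":0,"dy":-0.002,"dz":-0.13,"wx":0,"wy":0,"wz":0}
    - {"dx":0,"dy":-0.002,"dz":-0.155,"wx":0,"wy":0,"wz":0}
    - {"dx":0,"dy":-0.002,"dz":-0.17,"wx":0,"wy":0,"wz":0}
    - {"dx":0,"dy":-0.002,"dz":-0.176,"wx":0,"wy":0,"wz":0}
    - {"dx":0,"dy":-0.002,"dz":-0.177,"wx":0,"wy":0,"wz":0}
    - {"dx":0,"dy":-0.002,"dz":-0.177,"wx":0,"wy":0,"wz":0}

```text
time: 42.88
ee_pos: [0.4374, 0.1852, 0.0265]
ee_rot: [0.001, 0.001, 1.0, 0.0]
force: [0.4, -0.0, -0.9]
finger_gap: 0.0563
```

send_rows:
  increments:
    - {"dx":0,"dy":0,"dz":0,"wx":0,"wy":0,"wz":0}
    - {"dx":0,"dy":0,"dz":0,"wx":0,"wy":0,"wz":0}
    - {"dx":0,"dy":0,"dz":0,"wx":0,"wy":0,"wz":0}
    - {"dx":0,"dy":0,"dz":0,"wx":0,"wy":0,"wz":0}
    - {"dx":0,"dy":0,"dz":0,"wx":0,"wy":0,"wz":0}
    - {"dx":0,"dy":0,"dz":0,"wx":0,"wy":0,"wz":0}
    - {"dx":0,"dy":0,"dz":0,"wx":0,"wy":0,"wz":0}
    - {"dx":0,"dy":0,"dz":0,"wx":0,"wy":0,"wz":0}
  gripper: 0

```text
time: 43.55
ee_pos: [0.4376, 0.1858, 0.0268]
ee_rot: [0.001, 0.0, 1.0, 0.0]
force: [-2.1, 2.3, 7.0]
finger_gap: 0.0251
```

send_rows:
  increments:
    - {"dx":0,"dy":0,"dz":0.02,"wx":0,"wy":0,"wz":0}
    - {"dx":0,"dy":0,"dz":0.055,"wx":0,"wy":0,"wz":0}
    - {"dx":0,"dy":0,"dz":0.09,"wx":0,"wy":0,"wz":0}
    - {"dx":0,"dy":0,"dz":0.125,"wx":0,"wy":0,"wz":0}
    - {"dx":0,"dy":0,"dz":0.15,"wx":0,"wy":0,"wz":0}
    - {"dx":0,"dy":0,"dz":0.15,"wx":0,"wy":0,"wz":0}

```text
time: 44.05
ee_pos: [0.4399, 0.1862, 0.1806]
ee_rot: [0.003, 0.001, 1.0, 0.004]
force: [0.0, 0.4, -2.0]
finger_gap: 0.0251
```

send_rows:
  increments:
    - {"dx":0.03,"dy":-0.013,"dz":0,"wx":0,"wy":0,"wz":0}
    - {"dx":0.065,"dy":-0.03,"dz":0,"wx":-0.0012,"wy":0.0009,"wz":0}
    - {"dx":0.1,"dy":-0.045,"dz":0,"wx":-0.0012,"wy":0.0009,"wz":0}
    - {"dx":0.135,"dy":-0.06,"dz":0,"wx":-0.0012,"wy":0.0009,"wz":0}
    - {"dx":0.165,"dy":-0.075,"dz":0,"wx":-0.0012,"wy":0.0009,"wz":0}
    - {"dx":0.185,"dy":-0.083,"dz":0,"wx":-0.0012,"wy":0.0009,"wz":0}
    - {"dx":0.192,"dy":-0.086,"dz":0,"wx":-0.0012,"wy":0.0009,"wz":0}
    - {"dx":0.192,"dy":-0.086,"dz":-0.03,"wx":-0.0012,"wy":0.0009,"wz":0}
    - {"dx":0.192,"dy":-0.086,"dz":-0.055,"wx":-0.0012,"wy":0.0009,"wz":0}
    - {"dx":0.192,"dy":-0.086,"dz":-0.066,"wx":-0.0012,"wy":0.0009,"wz":0}
    - {"dx":0.192,"dy":-0.086,"dz":-0.066,"wx":-0.0012,"wy":0.0009,"wz":0}
    - {"dx":0.192,"dy":-0.086,"dz":-0.066,"wx":-0.0012,"wy":0.0009,"wz":0}

```text
time: 45.05
ee_pos: [0.6315, 0.1003, 0.1143]
ee_rot: [-0.001, 0.001, 1.0, 0.0]
force: [-0.7, 0.4, -0.3]
finger_gap: 0.0254
```

```bash
python3 ext.py G .63 .1 .0915 .63 .1
```

```text
[0.6315 0.1003 0.1143] [-8.0e-04  1.1e-03  1.0e+00  4.0e-04] 0.025397423552646507
scene {212: (343, 370), 215: (339, 375), 218: (336, 378), 221: (334, 380), 224: (334, 381), 227: (334, 381), 230: (335, 381), 233: (334, 380), 236: (334, 378), 239: (334, 378), 242: (334, 377), 245: (334, 377), 248: (334, 377), 251: (334, 376), 254: (334, 376), 257: (334, 376), 260: (334, 376), 263: (335, 375), 266: (337, 374), 269: (340, 371), 272: (344, 367)} rows 212 274
   disc top [333.2 209.7] [381.6 241.7]
   disc bot [333.1 211.4] [381.4 243.5]
   rim [334.4 219.4] [379.3 249.8]
   foot [334.1 244.2] [376.7 275.1]
side {166: (335, 336), 169: (329, 336), 172: (327, 336), 175: (325, 336), 178: (325, 363), 181: (325, 363), 184: (326, 362), 187: (326, 362), 190: (326, 361), 193: (326, 361), 196: (326, 361), 199: (326, 360), 202: (326, 360), 205: (326, 360), 208: (326, 360), 211: (327, 358), 214: (330, 356), 217: (336, 351)} rows 166 218
   disc top [324.8 165.4] [364.1 191.3]
   disc bot [324.8 166.8] [364.  192.7]
   rim [325.7 173.3] [362.3 197.9]
   foot [325.2 194. ] [360.2 218.7]
```

The disc outlines agree to within 1 px in both views, so the lid is centred.

send_rows:
  increments:
    - {"dx":0,"dy":0,"dz":-0.006,"wx":0,"wy":0,"wz":0}
    - {"dx":0,"dy":0,"dz":-0.012,"wx":0,"wy":0,"wz":0}
    - {"dx":0,"dy":0,"dz":-0.017,"wx":0,"wy":0,"wz":0}
    - {"dx":0,"dy":0,"dz":-0.0205,"wx":0,"wy":0,"wz":0}
    - {"dx":0,"dy":0,"dz":-0.0205,"wx":0,"wy":0,"wz":0}

```text
time: 45.57
ee_pos: [0.6319, 0.1007, 0.0946]
ee_rot: [0.0, 0.001, 1.0, 0.001]
force: [-0.8, 0.5, -1.0]
finger_gap: 0.0248
```

send_rows:
  increments:
    - {"dx":-0.0005,"dy":0,"dz":-0.001,"wx":0,"wy":0,"wz":0}
    - {"dx":-0.0005,"dy":0,"dz":-0.002,"wx":0,"wy":0,"wz":0}
    - {"dx":-0.0005,"dy":0,"dz":-0.0025,"wx":0,"wy":0,"wz":0}
    - {"dx":-0.0005,"dy":0,"dz":-0.0025,"wx":0,"wy":0,"wz":0}

```text
time: 45.9
ee_pos: [0.6313, 0.1006, 0.0928]
ee_rot: [-0.0, 0.001, 1.0, 0.001]
force: [-5.3, -0.8, 6.8]
finger_gap: 0.0251
```

send_rows:
  increments:
    - {"dx":0,"dy":0,"dz":0,"wx":0,"wy":0,"wz":0}
    - {"dx":0,"dy":0,"dz":0,"wx":0,"wy":0,"wz":0}
    - {"dx":0,"dy":0,"dz":0,"wx":0,"wy":0,"wz":0}
    - {"dx":0,"dy":0,"dz":0,"wx":0,"wy":0,"wz":0}
    - {"dx":0,"dy":0,"dz":0,"wx":0,"wy":0,"wz":0}
    - {"dx":0,"dy":0,"dz":0,"wx":0,"wy":0,"wz":0}
  gripper: 0.65

```text
time: 46.4
ee_pos: [0.6313, 0.1007, 0.0928]
ee_rot: [-0.0, 0.001, 1.0, 0.001]
force: [0.1, 0.7, 0.1]
finger_gap: 0.0538
```

send_rows:
  increments:
    - {"dx":0,"dy":0,"dz":0.03,"wx":0,"wy":0,"wz":0}
    - {"dx":0,"dy":0,"dz":0.07,"wx":0,"wy":0,"wz":0}
    - {"dx":0,"dy":0,"dz":0.11,"wx":0,"wy":0,"wz":0}
    - {"dx":-0.03,"dy":0.02,"dz":0.15,"wx":0,"wy":0,"wz":0}
    - {"dx":-0.07,"dy":0.04,"dz":0.18,"wx":0,"wy":0,"wz":0}
    - {"dx":-0.11,"dy":0.05,"dz":0.2,"wx":0,"wy":0,"wz":0}
    - {"dx":-0.15,"dy":0.05,"dz":0.22,"wx":0,"wy":0,"wz":0}
    - {"dx":-0.18,"dy":0.05,"dz":0.25,"wx":0,"wy":0,"wz":0}
    - {"dx":-0.18,"dy":0.05,"dz":0.25,"wx":0,"wy":0,"wz":0}
    - {"dx":-0.18,"dy":0.05,"dz":0.25,"wx":0,"wy":0,"wz":0}

```text
time: 47.23
ee_pos: [0.462, 0.1519, 0.3329]
ee_rot: [-0.005, -0.0, 1.0, 0.001]
force: [0.3, 0.9, -0.5]
finger_gap: 0.0566
```

```bash
python3 ext.py G .63 .1 .07 .63 .1|sed 's/{.*}//';python3 ext.py Y .619 -.104 .07 .619 -.104|sed 's/{.*}//'; sed -n '/^g=/p;/^f=/p' m.py >/dev/null
python3 - <<'E'
from h import *
S=camera_params("scene");D=camera_params("side");I={n:cv2.imread(f"pics/e_{n}.png") for n in("scene","side")}
for nm,X in(("knobY",(.619,-.104,.1)),("knobG",(.63,.1,.1))):
    q=[]
    for n,c in(("scene",S),("side",D)):
        p=proj(c,np.array(X));B=[b for b in blobs(I[n][...,2]<110,20) if np.hypot(*(np.array(b[0])-p))<10];q.append(max(B,key=lambda b:b[1])[0])
    print(nm,q,tri(S,q[0],D,q[1]))
f=I["scene"].astype(int);m=(f[...,1]>f[...,2]+20)&(f[...,1]>f[...,0]+20);m[:, :255]=0;m[:,310:]=0;ys,xs=np.nonzero(m);print("brush",ys.min(),xs[ys<ys.min()+3].mean())
i=I["scene"];cv2.imwrite("pics/fin.png",cv2.resize(i[90:300,150:540],(780,420)))
E
```

```text
[0.462  0.1519 0.3329] [-5.1e-03 -4.0e-04  1.0e+00  5.0e-04] 0.05657157589031635
scene  rows 217 274
   disc top [333.1 216.9] [380.8 249.1]
   disc bot [333.1 218.5] [380.7 250.8]
   rim [334.4 219.4] [379.3 249.8]
   foot [334.1 244.2] [376.7 275.1]
side  rows 171 218
   disc top [324.7 171.3] [363.5 197.3]
   disc bot [324.6 172.6] [363.4 198.6]
   rim [325.7 173.3] [362.3 197.9]
   foot [325.2 194. ] [360.2 218.7]
[0.4618 0.1518 0.3349] [-0.0055 -0.0013  1.      0.0063] 0.05688382229783269
scene  rows 204 257
   disc top [248.2 202.9] [293.8 232.2]
   disc bot [248.4 204.5] [293.9 233.9]
   rim [249.7 205.3] [292.6 233. ]
   foot [253.6 229.7] [294.4 258. ]
side  rows 225 278
   disc top [329.  224.4] [373.  257.7]
   disc bot [329.  225.8] [372.8 259.1]
   rim [330.2 226.7] [371.5 258.1]
   foot [329.4 247.4] [368.7 278.5]
knobY [[270.4, 211.7], [351.3, 236.2]] (array([ 0.61894833, -0.10416165,  0.10077425]), np.float64(0.00015526097384545656))
knobG [[357.7, 226.9], [343.8, 179.6]] (array([0.62866274, 0.1009462 , 0.09990623]), np.float64(5.9539353956489566e-05))
brush 130 277.8
```

View pics/fin.png

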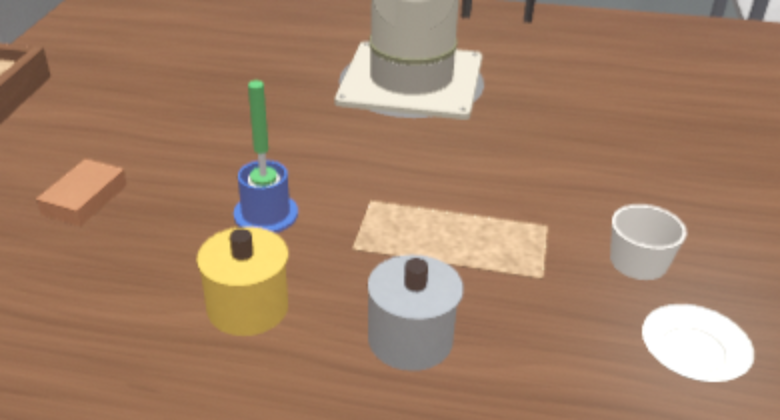

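The final view shows both pots closed with their own lids (knobs at (241,245) and (416,275)) and the brush standing in its holder. The mat is empty and the dish, tub and firebrick are where they were. Handing in.

```bash
python3 -c "
from workcell import *
print(close_job())"
```

```text
the job is handed in; nothing more can be done
None
```

The job is done as asked and handed in, with about 47 s on the robot clock.

- **Lids and brushing:** I stood both lids on the mat, then brushed the yellow pot first and the grey pot second. In each I went to the bottom, up to about 6 mm below the rim, and to the bottom again. Bottom contact showed at 3 and 28 N in the yellow pot and 9 and 24 N in the grey. The brush then went back into its holder.
- **Bars and closing:** Only two bars were present, both silver, and both went into the grey pot. The yellow pot holds nothing, because there were no gold bars. Each pot was then closed with its own lid.
- **Last checks:**
  - The knobs measured (0.619, -0.104) and (0.629, 0.101), about 0.100 m high. That is within 2 mm of the pot centres and matches a seated lid.
  - Pot and lid edges agreed with the seated prediction to about 1 px in both fixed views.
  - The brush was upright in its holder, and the dish, brick and tub looked unmoved.
- **What went off:**
  - The brush had tilted about 2° in the grip after the presses, so I straightened it before putting it in the holder.
  - The arm missed its target by up to about 1 cm at bar 2, which I corrected before closing the gripper.
  - My first move call was refused because it left out some keys.
  - I viewed 17 pictures against the budget of 14.

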